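# Stack a laminated peg-head blank and clamp it in the ratchet press

## Robot

A 6-joint arm with a two-finger parallel gripper is mounted at the origin on the work surface. World frame = base frame: x ahead of the robot, y to its left, z up, the work surface at z = 0. Lengths are in mm, angles in rad, forces in N, time in s.
With the tool pointing down it reaches from about 350 to 875 mm from the base axis. Payload 4.2 kg.
Tool frame: the origin (TCP) lies at the very end of the fingers, on their centre line; the grasp point (between the pads) lies 19 mm behind it; z points along the fingers, y is the line along which they close (so a half turn about z gives the same grasp; the last joint's range is limited). The gripper opens to 85 mm and grips with 20 to 120 N. Pads are 22 mm wide; open, the fingers measure 114 mm over their backs; the gripper's body (76 mm by 85 mm) begins 54 mm behind the grasp point. The pads swing forward as they close: fully open they stand 13 mm farther back than shut.
Start: joints at [-0.943, 0.385, 0.008, 0, -1.194, -0.259], TCP at [225.324, -582.948, 231.312] pointing down, gripper open.
Joint ranges: [-3.14, 3.14], [-1.21, 2.06], [-1.07, 1.41], [-3.16, 2.05], [-2.99, -0.16], [-3.1, 3.1]. Speed limits (rad/s): [2.79, 2.79, 3.14, 3.14, 3.14, 3.14].

## Interface

Orientations are given as a unit quaternion [x, y, z, w].
In Python, from bench import monitor, get_image, camera_info, job_done gives the robot as it stands.
- The arm moves only by the tool send_rows, never from a script. Its argument "series" is a list of rows, each a list of 3 entries, a list of its own where there are three numbers: the shift along the tool's x, y, z in mm, then the turn, a rotation vector about the tool's x, y, z in rad, then the finger opening in mm, from 0 to 85.4. A call has 1 to 8 rows; each row shifts and turns the commanded pose from where the row before left it, along the tool's axes as they then stand; what a row does not reach is not made up. A row lasts 1/10 s, in which the tool goes at most 50 mm and 8.59 degrees, less where a joint would pass 70% of its speed; a pose out of reach is approached as far as the arm can. A call with a gripper value outside its range is refused whole. The fingers move at their own pace and stop on an object; the grip force is fixed at half the most. Time passes only in rows, so rows that do not move let the fingers close. It gives the time, the measured TCP pose, the force, the opening and the grip force at its end, in the units of the state.
- monitor.read_state(): the state, without advancing time (a new reading comes with each control period).
- get_image(name): name is "scene" or "top" or "wrist"; returns the picture (480x640x3 uint8, red, green, blue); there is no depth.
- camera_info(name): a dict with "intrinsics" (3x3 intrinsics, pixels), "R" (3x3) and "t" (3): a world point X has camera coordinates R X + t. Camera axes: x right, y down, z forward; pixel columns grow to the right and rows downward; lengths in mm; the calibration is good to about 2 mm. The wrist camera is an equidistant fisheye: a pixel r from the principal point sees the ray r / f radians off the axis. A picture is of the moment at which its call begins: read the wrist's pose just before it. camera_info takes no time and is no camera call; for the wrist camera it gives the pose at the moment of the call.
- job_done(): hands the job in; it is judged then, once.
The state is a dict: "clock": time; "joints": joint angles; "joint_vel": joint speeds; "joint_efforts": joint torques, N m; "position": TCP position; "ee_rot": TCP orientation; "contact_force": force on the tool from outside, world axes, zero at the start; "wrist_torque": the same for the moment, N m; "gripper_width": finger opening in mm; "grasp_force": force on a finger pad.
Only numpy, scipy, OpenCV 4.12 (cv2) and the standard library are available. Lean on these libraries where they do the work, as an engineer would, in place of code of your own. Each camera call takes 0.05 s, during which the arm holds its last target. There are 200 camera calls.

## Task

Build the laminated peg-head blank on the round steel plate of the press carriage: the wide backing disc first, then every walnut round on the bench, then the small brass pressing cap on top, each laid flat and centred on the plate. Then slide the carriage by its post fully home against the wooden stop, so that the stack stands under the ram, and pump the press lever through full strokes, letting it spring right back up each time, until the foot bears hard on the cap and no longer advances. Leave the stack clamped and centred with the lever up, and leave the other things on the bench where they are.

Things in the scene. Friction and masses are not known exactly. Their poses are not given: they have to be found in the camera images.
- backing: the backing disc of pale boxwood, the widest disc: 66 mm across, 12 mm thick. Origin at its centre, mid-thickness; z is the disc's axis.
- round1: a walnut round: dark wooden disc 58 mm across, 10 mm thick. Two to four rounds are present; all alike, in any order in the stack. Origin at its centre, mid-thickness; z is the disc's axis.
- round2: a walnut round: dark wooden disc 58 mm across, 10 mm thick. Two to four rounds are present; all alike, in any order in the stack. Origin at its centre, mid-thickness; z is the disc's axis.
- round3: a walnut round: dark wooden disc 58 mm across, 10 mm thick. Two to four rounds are present; all alike, in any order in the stack. Origin at its centre, mid-thickness; z is the disc's axis.
- round4: a walnut round: dark wooden disc 58 mm across, 10 mm thick. Two to four rounds are present; all alike, in any order in the stack. Origin at its centre, mid-thickness; z is the disc's axis.
- cap: the brass pressing cap, a plain disc 48 mm across and 12 mm thick, about 0.18 kg: the smallest disc. Origin at its centre, mid-thickness; z is its axis.
- plate (a point): centre of the top face of the round steel plate (84 mm across) on the carriage, 40 mm above the bench; the stack is built on it. Its axes are those of the press: y along the slide, away from the ram (the way the carriage is drawn out), z up, x across the slide, away from the robot. The plate lies on a wooden block 90 mm wide along x, from y -53 to +133 mm, its top 36 mm above the bench.
- post (a point): grip point on the upright wooden post of the carriage, 20 mm thick: on its axis, 16 mm below its top, 70 mm above the bench, 110 mm from the plate's centre along y. Grip it across x from above to slide the carriage.
- carriage (a joint): how far the carriage is drawn out along the brass slide, m: 0 fully home against the wooden stop with the plate's centre under the ram, 0.17 fully out. It starts 0.13 to 0.17 out, clear of the press for loading; about 2 N moves it and it stays where it is left. The slide is 60 mm wide and 20 mm high and, with the stop, reaches from 85 mm beyond the ram to 335 mm out from it.
- foot: the ram's round steel foot (40 mm across, 18 mm tall), origin at the centre of its underside, 128 mm above the bench at first. Two upright rods 18 mm thick, 60 mm to either side of the ram along x, carry a crosshead 150 mm along x by 56 mm along y, from 150 to 220 mm above the bench; the toothed ram bar sticks up through it to 300 mm.
- ram (a joint): how far the ram has been fed down, m: 0 at the start (foot 88 mm above the plate). Each full stroke of the lever feeds it about 8 mm (the first about 14 mm) until the foot meets the cap; then it stops and strokes only add pressure. A ratchet holds it: it cannot be raised again.
- lever_grip (a point): middle of the round wooden handle (22 mm thick, 90 mm long) of the press lever, on its axis, 150 mm from the pivot. The lever leaves the press along its -y, the side away from the drawn-out carriage; when up this point is about 234 mm above the bench. A full stroke takes it 89 mm straight down (bowing 7 mm out along -y half-way). Press it from above with closed fingers, or pinch it.
- lever (a joint): lever angle, rad: 0 up at rest, 0.6 fully down. It is sprung and comes back up by itself when let go. Pushing at the grip takes 3 to 8 N while the ram runs free, up to about 16 N when it clamps.
- finishing_peg: bystander: walnut tuning peg about 85 mm long lying on the bench, origin under its middle
- gauge_case: bystander: chrome feeler gauge case 95 by 16 by 12 mm, origin under its middle
- wax_jar: bystander: white enamel jar of wax, 66 mm across, 63 mm tall, origin under its middle
- mallet: bystander: boxwood mallet lying on its side, head 95 mm long and 54 mm thick across the handle, handle about 190 mm long along its +x, origin under the head
- sanding_block: bystander: cork sanding block 95 by 55 by 30 mm, origin under its middle
- try_square: bystander: try square lying flat, wooden stock 100 by 20 by 16 mm along its x, steel blade 150 mm along +y, origin under the stock
Things that resemble listed ones, but are neither listed nor needed, are in the scene too. What is shaped like the round3 but pink is not meant.

How it is judged:
By the outcome, as a careful person would: the job done as asked, in the order asked, and still so for the second after the job is handed in, with the robot touching nothing.
Of round1, round2, round3, round4 only 2 to 4 are there at a start; the rules pass over those that are not, and their reading is None.
At some moment in a run one of round1, round2, round3, round4, cap may be knocked a few centimetres aside while the robot is not near it.
Once in a run the grip may slacken for a moment while it holds something.
It also fails if it takes over 210 s, if anything falls off the work surface, if the arm or the gripper's body presses on something with over 40 N, if the wrist force passes 120 N, or if a joint passes its speed limit or range.

## Working session

There is one attempt and no reset: what is moved stays moved. The work goes in short steps, Python scripts to look and compute and a tool call to move; the robot and the scene stay as the last step left them, time stands still between calls to the robot, and variables do not carry over. Pictures are saved under pics/ and viewed, at most 14 in all, crops included, and the job is handed in when it is done.

Besides the shell and the picture viewer there is one more tool, called after "Request:" by a JSON object that holds its "op" and its "data". send_rows: Moves the arm, as the interface text tells. Its arguments: {"type":"object","properties":{"series":{"type":"array"}},"required":["series"]}

```bash
ls; mkdir -p pics; python3 - <<'E'
from bench import monitor,get_image,camera_info
import cv2,json
s=monitor.read_state();print(s)
for n in("scene","top","wrist"):
    c=camera_info(n);print(n,c)
    im=get_image(n);cv2.imwrite(f"pics/{n}0.png",im[:,:,::-1])
E
```

```text
pics
{'clock': 0.0, 'joints': array([-9.43394703e-01,  3.85557525e-01,  6.63801687e-03, -5.05055508e-04,
       -1.19398386e+00, -2.58606467e-01]), 'joint_vel': array([-0.00020059,  0.00138014, -0.00104549, -0.00014153, -0.00039278,
       -0.00022495]), 'joint_efforts': array([ 4.22738258e-04, -3.92292666e+01,  1.88408464e+01,  4.18643296e+00,
       -4.68039842e-03,  4.86446893e-06]), 'position': array([ 225.1252201 , -582.42996205,  230.22486071]), 'ee_rot': array([-1.83262663e-01,  9.83063391e-01,  1.05243313e-03, -2.39541684e-04]), 'contact_force': array([ 0.16662849,  0.50773592, -0.25998915]), 'wrist_torque': array([-0.00822713,  0.05080657, -0.01727875]), 'grasp_force': 0.0, 'gripper_width': 85.22116270717697}
scene {'intrinsics': array([[475.678865 ,   0.       , 318.6357347],
       [  0.       , 475.678865 , 235.6899612],
       [  0.       ,   0.       ,   1.       ]]), 'R': array([[ 0.74126238,  0.67116144, -0.008509  ],
       [ 0.57491979, -0.64140897, -0.50799781],
       [-0.34640629,  0.37166767, -0.86131633]]), 't': array([-423.91421654, -245.901067  , 1471.44252166])}
top {'intrinsics': array([[528.89266056,   0.        , 321.59513803],
       [  0.        , 528.89266056, 243.62332772],
       [  0.        ,   0.        ,   1.        ]]), 'R': array([[ 7.75846042e-03, -9.99969080e-01,  1.28291053e-03],
       [-9.87905945e-01, -7.86353717e-03, -1.54854800e-01],
       [ 1.54860100e-01, -6.59601028e-05, -9.87936407e-01]]), 't': array([   7.67914859,  568.92403921, 1534.38164587])}
wrist {'intrinsics': array([[371.64829954,   0.        , 316.25181357],
       [  0.        , 371.64829954, 247.8218863 ],
       [  0.        ,   0.        ,   1.        ]]), 'R': array([[-0.36093641,  0.93258623,  0.00279825],
       [ 0.89851745,  0.34694408,  0.2688795 ],
       [ 0.24978248,  0.09956268, -0.96316976]]), 't': array([622.37415011, -35.53182868, 379.46313869])}
```

View pics/top0.png

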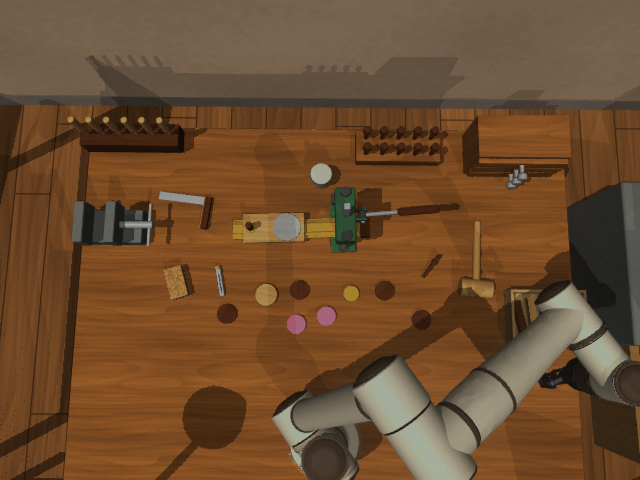

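View pics/scene0.png

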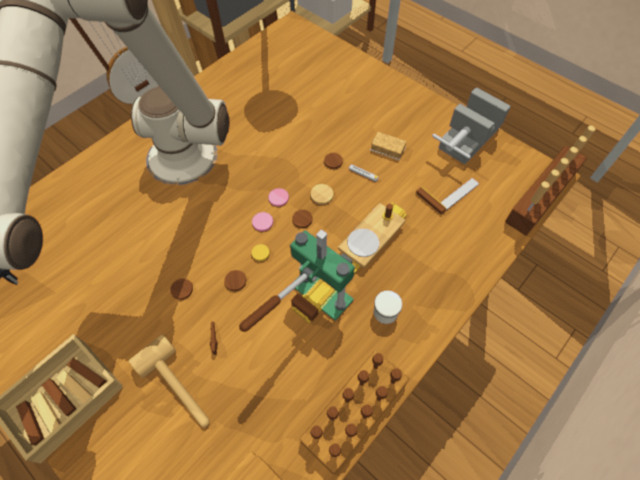

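The top view shows these items:
- **Backing:** boxwood disc at (266,294).
- **Walnut rounds:** four dark discs at (300,290), (228,313), (385,290) and (422,320).
- **Cap:** yellow disc at (351,293).
- **Not wanted:** two pink discs at (296,324) and (326,316).
- **Press:** plate at (286,227), post near (250,226), ram near (344,220), lever handle (400–458, 210).

The two pale/yellow discs could be confused, as could the rounds. I'll measure the sizes and check them in one crop.

```bash
cat > h.py <<'E'
import numpy as np,cv2
from bench import monitor,get_image,camera_info
def ray(n,uv):
    c=camera_info(n);C=-c["R"].T@c["t"];d=c["R"].T@np.linalg.inv(c["intrinsics"])@np.array([uv[0],uv[1],1.]);return C,d
def onz(n,uv,z):
    C,d=ray(n,uv);return (C+d*(z-C[2])/d[2]).round(1)
def px(n,X):
    c=camera_info(n);p=c["intrinsics"]@(c["R"]@np.array(X,float)+c["t"]);return p[:2]/p[2]
def blob(im,guess,r=22,seedr=3,tol=None,z=5):
    """segment the thing at guess by Lab distance to its own colour; returns centroid, ellipse"""
    lab=cv2.cvtColor(im,cv2.COLOR_RGB2LAB).astype(float)
    u,v=map(int,np.round(guess))
    ref=np.median(lab[v-seedr:v+seedr+1,u-seedr:u+seedr+1].reshape(-1,3),0)
    x0,y0=max(u-r,0),max(v-r,0)
    w=lab[y0:v+r+1,x0:u+r+1]
    ring=np.median(np.r_[w[0],w[-1],w[:,0],w[:,-1]],0)
    m=(np.linalg.norm(w-ref,axis=2)<(tol or .5*np.linalg.norm(ref-ring))).astype(np.uint8)
    m=cv2.morphologyEx(m,cv2.MORPH_OPEN,np.ones((3,3),np.uint8))
    cs,_=cv2.findContours(m,cv2.RETR_EXTERNAL,cv2.CHAIN_APPROX_NONE)
    c=max(cs,key=cv2.contourArea);M=cv2.moments(c);e=cv2.fitEllipse(cv2.convexHull(c))
    return (M['m10']/M['m00']+x0,M['m01']/M['m00']+y0),(e[0][0]+x0,e[0][1]+y0),e[1],ref
E
python3 - <<'E'
from h import *
im=cv2.imread("pics/top0.png")[:,:,::-1]; sc=cv2.imread("pics/scene0.png")[:,:,::-1]
G=dict(backing=(266,294,6),r1=(300,290,5),r2=(228,313,5),r3=(385,290,5),r4=(422,320,5),cap=(351,293,6),pinkA=(296,324,5),pinkB=(326,316,5),plate=(286,227,38))
for k,(u,v,z) in G.items():
    c,e,ax,ref=blob(im,(u,v))
    mm=np.hypot(*(onz("top",(e[0]+1,e[1]),2*z)-onz("top",e,2*z)))*0+onz("top",e,0)[2]
    P=onz("top",e,z if k!="plate" else 40); s=1597/529
    q=px("scene",P); 
    try: c2,e2,a2,_=blob(sc,q); S=onz("scene",e2,P[2])
    except Exception as x: S=x
    print(k,np.round(e,1),np.round(np.array(ax)*3,0),ref.round(),"top",P,"ctr",onz("top",c,P[2]),"scene",S)
cr=im[250:345,205:445]; a=cv2.resize(cr,None,fx=3.3,fy=3.3,interpolation=cv2.INTER_CUBIC)
b=cv2.resize(im[175:260,225:470],None,fx=3.2,fy=3.2,interpolation=cv2.INTER_CUBIC)
o=np.zeros((a.shape[0]+b.shape[0],800,3),np.uint8);o[:a.shape[0],:a.shape[1]]=a;o[a.shape[0]:,:b.shape[1]]=b
print(o.shape,a.shape);cv2.imwrite("pics/crop1.png",o[:,:,::-1])
E
```

```text
Traceback (most recent call last):
TypeError: return arrays must be of ArrayType
```

```bash
python3 - <<'E'
from h import *
im=cv2.imread("pics/top0.png")[:,:,::-1]; sc=cv2.imread("pics/scene0.png")[:,:,::-1]
G=dict(backing=(266,294,6),r1=(300,290,5),r2=(228,313,5),r3=(385,290,5),r4=(422,320,5),cap=(351,293,6),pinkA=(296,324,5),pinkB=(326,316,5),plate=(286,227,40))
for k,(u,v,z) in G.items():
    c,e,ax,ref=blob(im,(u,v))
    P=onz("top",e,z)
    q=px("scene",P); 
    try: c2,e2,a2,_=blob(sc,q); S=onz("scene",e2,z)
    except Exception as x: S=x
    print(k,np.round(e,1),np.round(np.array(ax)*3,0),ref.round(),"top",P,"ctr",onz("top",c,z),"scene",S)
cr=im[250:345,205:445]; a=cv2.resize(cr,None,fx=3.3,fy=3.3,interpolation=cv2.INTER_CUBIC)
b=cv2.resize(im[175:260,225:470],None,fx=3.2,fy=3.2,interpolation=cv2.INTER_CUBIC)
o=np.zeros((a.shape[0]+b.shape[0],800,3),np.uint8);o[:a.shape[0],:a.shape[1]]=a;o[a.shape[0]:,:b.shape[1]]=b
print(o.shape,a.shape);cv2.imwrite("pics/crop1.png",o[:,:,::-1])
E
```

```text
backing [265.4 294.3] [62. 65.] [143. 136. 164.] top [418.9 180.3   6. ] ctr [418.9 180.1   6. ] scene [417.8 182.6   6. ]
r1 [299.4 289.3] [58. 62.] [ 47. 142. 146.] top [434.8  78.2   5. ] ctr [434.6  78.    5. ] scene [434.9  79.7   5. ]
r2 [227.1 313. ] [59. 64.] [ 45. 142. 146.] top [362.2 293.6   5. ] ctr [362.1 293.6   5. ] scene [362.  295.2   5. ]
r3 [384.5 290.1] [58. 62.] [ 47. 142. 147.] top [ 434.6 -179.     5. ] ctr [ 434.4 -178.8    5. ] scene [ 437.1 -179.3    5. ]
r4 [420.9 328. ] [103. 139.] [ 30. 138. 140.] top [ 322.4 -286.5    5. ] ctr [ 321.4 -292.5    5. ] scene [ 328.4 -288.6    5. ]
cap [350.6 293. ] [45. 45.] [141. 134. 176.] top [424.8 -76.6   6. ] ctr [424.8 -76.8   6. ] scene [423.7 -74.2   6. ]
pinkA [295.7 323.8] [55. 58.] [127. 158. 127.] top [331.8  87.8   5. ] ctr [331.7  87.9   5. ] scene [331.   89.6   5. ]
pinkB [325.7 315.7] [55. 57.] [127. 157. 127.] top [356.6  -1.7   5. ] ctr [356.5  -1.9   5. ] scene [ 3.562e+02 -3.000e-01  5.000e+00]
plate [286.2 226.6] [82. 84.] [140. 128. 130.] top [620.4 119.   40. ] ctr [620.6 119.   40. ] scene [623.3 118.6  40. ]
(586, 800, 3) (314, 792, 3)
```

View pics/crop1.png

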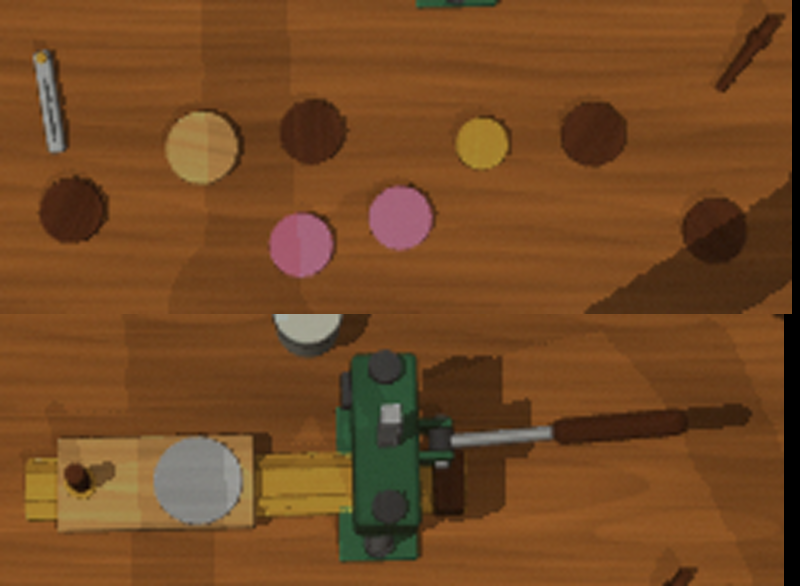

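The crop settles it:
- **Backing:** the 66 mm pale disc at crop (202,147).
- **Rounds:** the four dark brown discs at (313,131), (74,210), (594,133) and (714,230).
- **Cap:** the 48 mm yellow disc at (483,142).
- **Left alone:** the two pink discs.
- **Carriage:** plate at (198,480), post at (78,478).

The heights, sizes and reach all agree. I'll align the tool and move to the backing.

Request:
{"op": "send_rows", "data": {"series": [[[0,0,0],[0,0,0.123],85],[[0,0,0],[0,0,0.123],85],[[0,0,0],[0,0,0.123],85],[[-40,30,0],[0,0,0],85],[[-40,30,0],[0,0,0],85],[[-40,30,0],[0,0,0],85],[[-40,30,0],[0,0,0],85],[[-34,30,0],[0,0,0],85]]}}

```text
clock: 0.95
position: [421.0, -431.4, 231.0]
ee_rot: [-0.0, 1.0, 0.0, -0.0]
contact_force: [0.7, -1.4, 0.6]
gripper_width: 84.9
grasp_force: 0.0
```

Request:
{"op": "send_rows", "data": {"series": [[[0,45,0],[0,0,0],85],[[0,45,0],[0,0,0],85],[[0,45,0],[0,0,0],85],[[0,45,0],[0,0,0],85],[[0,45,0],[0,0,0],85],[[0,45,0],[0,0,0],85],[[0,45,0],[0,0,0],85],[[0,45,0],[0,0,0],85]]}}

```text
clock: 1.75
position: [418.9, -71.3, 231.3]
ee_rot: [0.0, 1.0, 0.0, 0.0]
contact_force: [0.9, 0.4, 0.2]
gripper_width: 84.9
grasp_force: 0.0
```

Request:
{"op": "send_rows", "data": {"series": [[[0,45,10],[0,0,0],85],[[0,45,20],[0,0,0],85],[[0,45,30],[0,0,0],85],[[0,45,30],[0,0,0],85],[[0,45,30],[0,0,0],85],[[0,28,20],[0,0,0],85],[[0,0,0],[0,0,0],85]]}}

```text
clock: 2.45
position: [418.4, 171.7, 95.5]
ee_rot: [-0.002, 1.0, -0.002, -0.002]
contact_force: [-0.1, -0.8, 0.7]
gripper_width: 85.1
grasp_force: 0.0
```

```bash
cat >> h.py <<'E'
from scipy.spatial.transform import Rotation as Ro
def to(p):
    s=monitor.read_state();R=Ro.from_quat(s["ee_rot"])
    W=Ro.from_matrix(np.array([[-1,0,0],[0,1,0],[0,0,-1.]]))
    print("t",s["clock"],"pos",s["position"].round(1),"w",round(s["gripper_width"],1),"gf",round(s["grasp_force"],1),"F",s["contact_force"].round(1))
    print("tool shift",R.inv().apply(np.array(p)-s["position"]).round(1),"turn",(R.inv()*W).as_rotvec().round(3))
def top(name=None):
    im=get_image("top")
    if name: cv2.imwrite(f"pics/{name}.png",im[:,:,::-1])
    return im
E
python3 - <<'E'
from h import *
to((418.9,180.5,60))
E
```

```text
t 2.45 pos [418.4 171.7  95.5] w 85.1 gf 0.0 F [-0.1 -0.8  0.7]
tool shift [-0.7  8.9 35.5] turn [-0.003 -0.004  0.004]
```

Request:
{"op": "send_rows", "data": {"series": [[[0,0.5,40],[0,0,0],85],[[0,0,30],[0,0,0],85],[[0,0,15],[0,0,0],85],[[0,0,4],[0,0,0],85],[[0,0,0],[0,0,0],85],[[0,0,2],[0,0,0],85],[[0,0,2],[0,0,0],85],[[0,0,0],[0,0,0],85]]}}

```text
clock: 3.25
position: [419.8, 170.5, 5.7]
ee_rot: [0.0, 1.0, 0.0, 0.001]
contact_force: [0.2, 0.9, -0.4]
gripper_width: 85.3
grasp_force: 0.0
```

```bash
python3 - <<'E'
from h import *
to((418.9,180.5,-4))
cv2.imwrite("pics/w1.png",get_image("wrist")[:,:,::-1])
E
```

```text
t 3.25 pos [419.8 170.5   5.7] w 85.3 gf 0.0 F [ 0.2  0.9 -0.4]
tool shift [ 0.9 10.   9.7] turn [ 0.001  0.001 -0.   ]
```

View pics/w1.png

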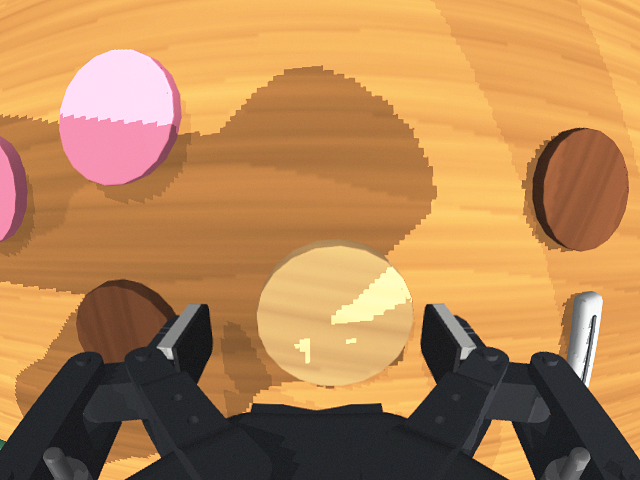

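The wrist view shows the backing (centre about 335,315) between the pads, but right of the gripper centre. I'll measure it with the fisheye model.

```bash
cat >> h.py <<'E'
def wz(uv,z):
    c=camera_info("wrist");K=c["intrinsics"];d=(np.array(uv,float)-[K[0,2],K[1,2]])/K[0,0];r=np.hypot(*d)
    v=np.array([d[0]*np.sin(r)/r,d[1]*np.sin(r)/r,np.cos(r)]);C=-c["R"].T@c["t"];w=c["R"].T@v
    return (C+w*(z-C[2])/w[2]).round(1)
def circ(pts,z):
    P=np.array([wz(p,z)[:2] for p in pts]);A=np.c_[2*P,np.ones(len(P))];s=np.linalg.lstsq(A,(P**2).sum(1),rcond=None)[0]
    return s[:2].round(1),2*np.sqrt(s[2]+s[0]**2+s[1]**2).round(1)
E
python3 - <<'E'
from h import *
# top-face rim points read from the picture
print(circ([(335,246),(258,310),(413,318),(275,355),(335,386),(275,270),(395,270),(398,358)],12))
print(circ([(122,50),(60,118),(180,100),(172,140),(120,185),(75,70)],10))
print("pads", wz((185,330),18),wz((450,330),18))
E
```

```text
(array([421.3, 180.5]), np.float64(64.8))
(array([334.6,  89.7]), np.float64(58.8))
pads [423.4 117.7  18. ] [423.6 227.7  18. ]
```

Request:
{"op": "send_rows", "data": {"series": [[[-0.7,10,0],[0,0,0],85],[[0,0,0],[0,0,0],85],[[0,0,5],[0,0,0],85],[[0,0,4],[0,0,0],85],[[0,0,0],[0,0,0],85]]}}

```text
clock: 3.8
position: [419.6, 179.8, -4.7]
ee_rot: [0.0, 1.0, -0.001, -0.001]
contact_force: [0.5, -0.4, -0.2]
gripper_width: 84.7
grasp_force: 0.0
```

Request:
{"op": "send_rows", "data": {"series": [[[0,0,0],[0,0,0],60],[[0,0,0],[0,0,0],60],[[0,0,0],[0,0,0],60],[[0,0,0],[0,0,0],60],[[0,0,0],[0,0,0],60],[[0,0,0],[0,0,0],60]]}}

```text
clock: 4.4
position: [420.2, 180.2, -3.3]
ee_rot: [0.0, 1.0, 0.0, 0.0]
contact_force: [-1.5, -0.2, 5.1]
gripper_width: 63.6
grasp_force: 64.7
```

```bash
python3 - <<'E'
from h import *
to((420,180.5,60))
cv2.imwrite("pics/w2.png",get_image("wrist")[:,:,::-1])
E
```

```text
t 4.4 pos [420.2 180.2  -3.3] w 63.6 gf 64.7 F [-1.5 -0.2  5.1]
tool shift [  0.2   0.3 -63.3] turn [ 0.  0. -0.]
```

View pics/w2.png

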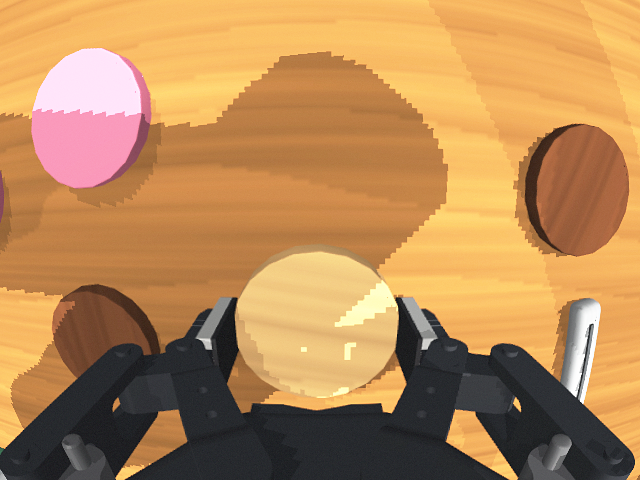

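Request:
{"op": "send_rows", "data": {"series": [[[0,0,-5],[0,0,0],60],[[0,0,-20],[0,0,0],60],[[0,0,-40],[0,0,0],60],[[0,0,-40],[0,0,0],60],[[0,0,0],[0,0,0],60]]}}

```text
clock: 4.95
position: [423.2, 182.7, 106.4]
ee_rot: [-0.001, 1.0, 0.004, 0.005]
contact_force: [0.1, 0.4, -0.3]
gripper_width: 63.5
grasp_force: 65.8
```

```bash
python3 - <<'E'
from h import *
to((622,119,101))
im=get_image("wrist")
c,e,ax,ref=blob(im,(318,335),r=110,seedr=8,tol=45)
z=monitor.read_state()["position"][2]+3.3+12
print(e,ax,wz(e,z),circ([(317,249),(235,320),(399,320),(317,397)],z))
E
```

```text
t 4.95 pos [423.2 182.7 106.4] w 63.5 gf 65.8 F [ 0.1  0.4 -0.3]
tool shift [-198.6  -63.9    6.8] turn [0.008 0.01  0.001]
(331.9104690551758, 326.5404815673828) (189.91758728027344, 276.7065124511719) [420.6 189.1 119.2] (array([422.6, 183.4]), np.float64(65.2))
```

Request:
{"op": "send_rows", "data": {"series": [[[-20,-8,-15],[0,0,0],60],[[-30,-14,-9],[0,0,0],60],[[-30,-14,0],[0,0,0],60],[[-30,-14,0],[0,0,0],60],[[-27,-14,0],[0,0,0],60],[[0,0,0],[0,0,0],60],[[0,0,0],[0,0,0],60]]}}

```text
clock: 5.7
position: [556.4, 115.5, 123.3]
ee_rot: [0.001, 1.0, -0.001, -0.002]
contact_force: [-0.8, 0.2, -0.9]
gripper_width: 63.2
grasp_force: 65.8
```

```bash
python3 - <<'E'
from h import *
to((622,119,60))
im=get_image("wrist");cv2.imwrite("pics/w3.png",im[:,:,::-1])
E
```

```text
t 5.7 pos [556.4 115.5 123.3] w 63.2 gf 65.8 F [-0.8  0.2 -0.9]
tool shift [-65.8   3.7  63.1] turn [-0.001 -0.003 -0.002]
```

View pics/w3.png

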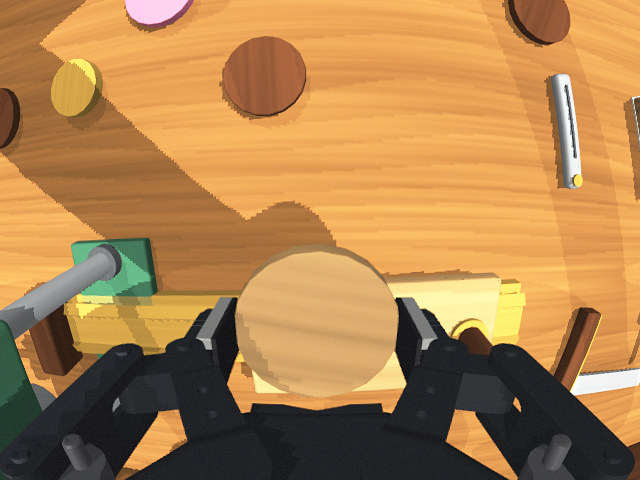

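```bash
python3 - <<'E'
from h import *
for p in [(500,275),(450,277.5),(392,281),(497,340)]: print(p,wz(p,36))
print(circ([(264,37),(223,76),(306,75),(265,116),(236,47),(293,47)],10))
print("cap",circ([(75,59),(52,90),(75,116),(95,107),(100,75)],12))
im=cv2.imread("pics/top0.png")[:,:,::-1]
# block corners in the top view from the crop
for p in [(57,438),(253,435),(57,530),(253,528)]:
    print(onz("top",(225+p[0]/3.2,175+(p[1]-314)/3.2),36))
E
```

```text
(500, 275) [572.3 249.7  36. ]
(450, 277.5) [573.3 209.9  36. ]
(392, 281) [575.1 168.3  36. ]
(497, 340) [626.2 257.7  36. ]
(array([436.9,  81.3]), np.float64(57.8))
cap (array([428.6, -70.8]), np.float64(50.2))
[659.8 251.3  36. ]
[664.2  66.   36. ]
[571.7 248.6  36. ]
[575.   64.8  36. ]
```

Request:
{"op": "send_rows", "data": {"series": [[[-25,2,0],[0,0,0],60],[[-25,1.5,0],[0,0,0],60],[[-15,0,20],[0,0,0],60],[[0,0,30],[0,0,0],60],[[0,0,25],[0,0,0],60],[[0,0,5],[0,0,0],60],[[0,0,0],[0,0,0],60],[[0,0,0],[0,0,0],60]]}}

```text
clock: 6.55
position: [622.7, 120.5, 46.6]
ee_rot: [-0.001, 1.0, 0.0, 0.001]
contact_force: [0.1, 0.3, -0.1]
gripper_width: 63.5
grasp_force: 65.8
```

```bash
python3 - <<'E'
from h import *
to((621.5,119,37))
E
```

```text
t 6.55 pos [622.7 120.5  46.6] w 63.5 gf 65.8 F [ 0.1  0.3 -0.1]
tool shift [ 1.3 -1.5  9.6] turn [0.001 0.002 0.001]
```

Request:
{"op": "send_rows", "data": {"series": [[[1,-1,4],[0,0,0],60],[[0,0,3],[0,0,0],60],[[0,0,1.5],[0,0,0],60],[[0,0,0],[0,0,0],60],[[0,0,0],[0,0,0],60]]}}

```text
clock: 7.05
position: [621.3, 118.8, 36.8]
ee_rot: [0.0, 1.0, 0.0, 0.0]
contact_force: [-0.5, 0.1, 0.9]
gripper_width: 63.5
grasp_force: 66.0
```

```bash
python3 - <<'E'
from h import *
to((621.5,119,37))
im=top("t2")
b=cv2.resize(im[195:260,225:350],None,fx=6,fy=6,interpolation=cv2.INTER_CUBIC)
cv2.imwrite("pics/c2.png",b[:,:,::-1])
E
```

```text
t 7.05 pos [621.3 118.8  36.8] w 63.5 gf 66.0 F [-0.5  0.1  0.9]
tool shift [-0.2  0.2 -0.2] turn [ 0.  0. -0.]
```

Request:
{"op": "send_rows", "data": {"series": [[[0,0,0],[0,0,0],85],[[0,0,0],[0,0,0],85],[[0,0,0],[0,0,0],85],[[0,0,-20],[0,0,0],85],[[0,0,-30],[0,0,0],85],[[10,0,-30],[0,0,0],85],[[30,-7,0],[0,0,0],85],[[35,-8,0],[0,0,0],85]]}}

```text
clock: 7.9
position: [546.5, 104.1, 117.5]
ee_rot: [0.0, 1.0, 0.001, 0.001]
contact_force: [-0.5, -0.0, -0.6]
gripper_width: 85.1
grasp_force: 0.0
```

Request:
{"op": "send_rows", "data": {"series": [[[35,-8,0],[0,0,0],85],[[35,-8,0],[0,0,0],85],[[30,-8,15],[0,0,0],85],[[10,0,15],[0,0,0],85],[[0,0,0],[0,0,0],85]]}}

```text
clock: 8.4
position: [433.5, 78.7, 85.6]
ee_rot: [0.0, 1.0, -0.001, -0.002]
contact_force: [-0.0, 0.3, 0.7]
gripper_width: 85.2
grasp_force: 0.0
```

```bash
python3 - <<'E'
from h import *
to((436,79.5,60))
im=top("t3")
for k,g,z in [("backing",(286,225),46),("cap",(351,293),6),("r2",(228,313),5),("r3",(385,290),5)]:
    c,e,ax,ref=blob(im,g); print(k,np.round(e,1),np.array(ax).round(1)*3,onz("top",e,z))
b=cv2.resize(im[195:260,235:350],None,fx=5,fy=5,interpolation=cv2.INTER_CUBIC)
w=get_image("wrist")
w=cv2.resize(w,(400,300)); o=np.zeros((640,600,3),np.uint8);o[:325,:575]=b;o[330:630,:400]=w
cv2.imwrite("pics/c3.png",o[:600,:,::-1])
E
```

```text
t 8.4 pos [433.5  78.7  85.6] w 85.2 gf 0.0 F [-0.   0.3  0.7]
tool shift [-2.6  0.8 25.6] turn [-0.002 -0.004 -0.   ]
backing [285.7 226.1] [63.  64.5] [620.9 120.2  46. ]
cap [441.4 285.3] [110.1 575.1] [ 450.1 -351.     6. ]
r2 [234.6 315.1] [118.8 187.5] [356.3 271.2   5. ]
r3 [381.6 302.8] [121.5 131.7] [ 396.2 -169.7    5. ]
```

View pics/c3.png

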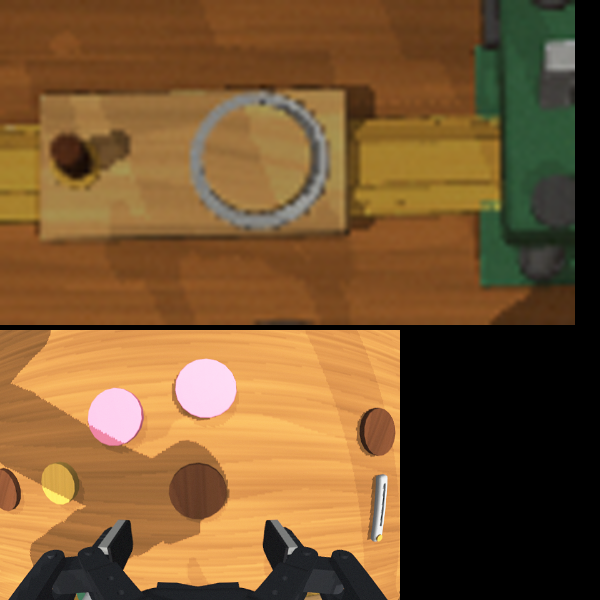

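The plate ring around the backing is even to about 1 mm, so the backing sits well. Next is round 1, at wrist pixel (317,257).

```bash
python3 - <<'E'
from h import *
to((436,79.5,-1.5))
k=1.6
print(circ([(170*k,161*k),(227*k,161*k),(198*k,132*k),(198*k,189*k)],10))
w=get_image("wrist");c,e,ax,ref=blob(w,(317,257),r=75,seedr=8,tol=28);print(e,ax,wz(e,10))
E
```

```text
t 8.5 pos [437.2  80.3  87.2] w 85.0 gf 0.0 F [1.2 0.1 0.5]
tool shift [ 1.3 -0.8 88.7] turn [0.    0.001 0.001]
(array([437.6,  82.8]), np.float64(58.2))
(315.11871337890625, 254.3614501953125) (90.32579040527344, 92.50402069091797) [435.5  81.5  10. ]
```

Request:
{"op": "send_rows", "data": {"series": [[[0.6,0.5,20],[0,0,0],85],[[0,0,30],[0,0,0],85],[[0,0,25],[0,0,0],85],[[0,0,9],[0,0,0],85],[[0,0,4],[0,0,0],85],[[0,0,0],[0,0,0],85]]}}

```text
clock: 9.15
position: [436.5, 80.7, -1.1]
ee_rot: [0.0, 1.0, 0.0, 0.0]
contact_force: [-0.3, -0.3, 0.5]
gripper_width: 84.9
grasp_force: 0.0
```

Request:
{"op": "send_rows", "data": {"series": [[[0,0,0],[0,0,0],52],[[0,0,0],[0,0,0],52],[[0,0,0],[0,0,0],52],[[0,0,0],[0,0,0],52],[[0,0,0],[0,0,0],52],[[0,0,0],[0,0,0],52]]}}

```text
clock: 9.75
position: [436.3, 80.8, 0.3]
ee_rot: [-0.0, 1.0, 0.001, 0.001]
contact_force: [-1.8, -0.6, 10.4]
gripper_width: 55.0
grasp_force: 61.2
```

```bash
python3 - <<'E'
from h import *
to((621,118.2,100))
w=get_image("wrist");cv2.imwrite("pics/w4.png",w[:,:,::-1]);c,e,ax,ref=blob(w,(317,310),r=90,seedr=8,tol=28);print(e,ax,wz(e,10))
E
```

```text
t 9.75 pos [4.363e+02 8.080e+01 3.000e-01] w 55.0 gf 61.2 F [-1.8 -0.6 10.4]
tool shift [-184.9   37.5  -99.2] turn [0.001 0.002 0.   ]
(316.1511459350586, 314.5873107910156) (132.05348205566406, 139.72772216796875) [432.9  82.3  10. ]
```

Request:
{"op": "send_rows", "data": {"series": [[[0,0,-10],[0,0,0],52],[[0,0,-35],[0,0,0],52],[[0,0,-35],[0,0,0],52],[[-15,3,-30],[0,0,0],52],[[-30,6,0],[0,0,0],52],[[-35,7,0],[0,0,0],52],[[-35,7,0],[0,0,0],52],[[-35,7,0],[0,0,0],52]]}}

```text
clock: 10.6
position: [586.8, 110.5, 109.9]
ee_rot: [0.0, 1.0, 0.0, 0.001]
contact_force: [0.9, 0.7, 0.6]
gripper_width: 54.8
grasp_force: 63.3
```

Request:
{"op": "send_rows", "data": {"series": [[[-25,5,0],[0,0,0],52],[[-10,2,0],[0,0,0],52],[[0,0,20],[0,0,0],52],[[0,0,20],[0,0,0],52],[[0,0,0],[0,0,0],52],[[0,0,0],[0,0,0],52]]}}

```text
clock: 11.2
position: [620.2, 117.2, 69.3]
ee_rot: [-0.0, 1.0, -0.0, -0.0]
contact_force: [0.5, 0.2, 0.6]
gripper_width: 54.4
grasp_force: 63.3
```

```bash
python3 - <<'E'
from h import *
to((621,118.2,53))
E
```

```text
t 11.2 pos [620.2 117.2  69.3] w 54.4 gf 63.3 F [0.5 0.2 0.6]
tool shift [-0.8  1.1 16.3] turn [-0. -0.  0.]
```

Next I'll lower it, release it and retreat toward round 3 at (435,-179).

Request:
{"op": "send_rows", "data": {"series": [[[-0.8,1,8],[0,0,0],52],[[0,0,6],[0,0,0],52],[[0,0,2.3],[0,0,0],52],[[0,0,0],[0,0,0],52],[[0,0,0],[0,0,0],52]]}}

```text
clock: 11.7
position: [621.4, 118.4, 52.4]
ee_rot: [0.0, 1.0, 0.0, 0.0]
contact_force: [0.6, -0.8, 1.0]
gripper_width: 55.4
grasp_force: 47.6
```

Request:
{"op": "send_rows", "data": {"series": [[[0,0,0],[0,0,0],85],[[0,0,0],[0,0,0],85],[[0,0,0],[0,0,0],85],[[0,0,-20],[0,0,0],85],[[0,0,-30],[0,0,0],85],[[20,0,-20],[0,0,0],85],[[40,-10,0],[0,0,0],85],[[45,-20,0],[0,0,0],85]]}}

```text
clock: 12.5
position: [516.4, 89.0, 122.9]
ee_rot: [-0.0, 1.0, 0.001, 0.001]
contact_force: [-0.3, 0.1, -0.9]
gripper_width: 85.1
grasp_force: 0.0
```

Request:
{"op": "send_rows", "data": {"series": [[[45,-30,0],[0,0,0],85],[[35,-35,0],[0,0,0],85],[[0,-45,0],[0,0,0],85],[[0,-45,0],[0,0,0],85],[[0,-45,0],[0,0,0],85],[[0,-45,15],[0,0,0],85],[[0,-20,20],[0,0,0],85],[[0,0,0],[0,0,0],85]]}}

```text
clock: 13.3
position: [437.7, -176.4, 85.2]
ee_rot: [0.003, 1.0, 0.0, -0.002]
contact_force: [-0.7, 1.0, -0.1]
gripper_width: 84.9
grasp_force: 0.0
```

```bash
cat >> h.py <<'E'
def stack(im,z,g=(286,225),r=20,tol=None,save=None):
    c,e,ax,ref=blob(im,g,r=r,tol=tol);print("stack",np.round(e,1),(np.array(ax)*3).round(1),onz("top",e,z),"ctr",onz("top",c,z),"plate top (620.4,119.0)")
def wdisc(g,z,r=75,tol=28,s=8):
    w=get_image("wrist");c,e,ax,ref=blob(w,g,r=r,seedr=s,tol=tol);print("wrist disc",np.round(e),np.round(ax),"ell",wz(e,z),"ctr",wz(c,z),ref.round())
    return w
E
python3 - <<'E'
from h import *
im=top("t4"); stack(im,57)
to((436.5,-177.5,60))
b=cv2.resize(im[195:345,205:455],None,fx=3,fy=3,interpolation=cv2.INTER_CUBIC)[:300]
b=cv2.resize(im[205:250,255:320],None,fx=5,fy=5,interpolation=cv2.INTER_CUBIC)
w=wdisc((317,257),10)
o=np.zeros((600,800,3),np.uint8);o[:225,:325]=b;o[230:590,:480]=cv2.resize(w,(480,360))
cv2.imwrite("pics/c4.png",o[:,:,::-1])
E
```

```text
stack [286.4 226.2] [56.6 57.9] [618.6 117.3  57. ] ctr [618.4 117.9  57. ] plate top (620.4,119.0)
t 13.35 pos [ 438.7 -175.5   86.3] w 85.1 gf 0.0 F [0.1 0.7 0.3]
tool shift [ 2.1 -2.  26.3] turn [ 0.    -0.003 -0.003]
wrist disc [291. 262.] [100. 139.] ell [ 442.1 -188.7   10. ] ctr [ 440.5 -184.4   10. ] [130. 152. 161.]
```

View pics/c4.png

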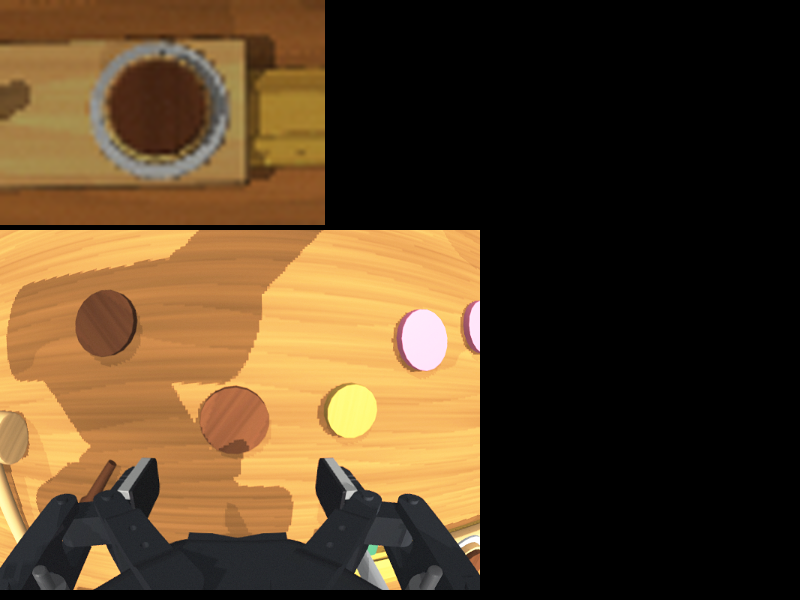

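The round sits centred to about 2 mm, and the stack shows as concentric rings. Round 3 is at wrist (312,253), and the finishing peg lies left of the left finger. I'll compute the shift and check the peg clearance.

```bash
python3 - <<'E'
from h import *
k=1/.75
f=lambda x,y:(x*k,(y-230)*k)
print(circ([f(199,420),f(269,420),f(234,386.5),f(234,453.5),f(210,396),f(259,396)],10))
to((436,-178.5,1))
print("peg tip",wz(f(114,462),8),"r4",circ([f(76,322),f(135,321),f(105,290),f(105,356)],10),"cap",circ([f(327,411),f(377,409),f(352,384),f(350,437)],12))
E
```

```text
(array([ 437.4, -175.6]), np.float64(58.0))
t 13.4 pos [ 439.5 -174.8   87.2] w 85.0 gf 0.0 F [-0.   0.7 -0.3]
tool shift [ 3.4 -3.7 86.2] turn [-0.    -0.001 -0.001]
peg tip [ 478.4 -289.2    8. ] r4 (array([ 351.7, -285. ]), np.float64(57.4)) cap (array([428. , -73.8]), np.float64(47.8))
```

Request:
{"op": "send_rows", "data": {"series": [[[2.8,-2.5,20],[0,0,0],85],[[0,0,30],[0,0,0],85],[[0,0,25],[0,0,0],85],[[0,0,8],[0,0,0],85],[[0,0,3],[0,0,0],85],[[0,0,0],[0,0,0],85]]}}

```text
clock: 14.0
position: [437.9, -176.5, 2.1]
ee_rot: [-0.001, 1.0, -0.0, 0.001]
contact_force: [0.2, 1.0, -0.2]
gripper_width: 84.8
grasp_force: 0.0
```

Request:
{"op": "send_rows", "data": {"series": [[[0,0,0],[0,0,0],52],[[0,0,0],[0,0,0],52],[[0,0,0],[0,0,0],52],[[0,0,0],[0,0,0],52],[[0,0,0],[0,0,0],52],[[0,0,0],[0,0,0],52]]}}

```text
clock: 14.6
position: [437.8, -176.9, 3.3]
ee_rot: [-0.0, 1.0, -0.0, 0.001]
contact_force: [-2.1, 2.0, 10.4]
gripper_width: 53.8
grasp_force: 60.7
```

```bash
python3 - <<'E'
from h import *
to((622,118.8,120))
E
```

```text
t 14.6 pos [ 437.8 -176.9    3.3] w 53.8 gf 60.7 F [-2.1  2.  10.4]
tool shift [-184.6  295.6 -116.4] turn [-0.     0.003  0.   ]
```

Request:
{"op": "send_rows", "data": {"series": [[[0,0,-10],[0,0,0],52],[[0,0,-30],[0,0,0],52],[[0,20,-35],[0,0,0],52],[[0,35,-35],[0,0,0],52],[[0,40,-7],[0,0,0],52],[[0,40,0],[0,0,0],52],[[0,40,0],[0,0,0],52],[[0,40,0],[0,0,0],52]]}}

```text
clock: 15.4
position: [436.8, 39.6, 119.4]
ee_rot: [0.0, 1.0, 0.0, 0.001]
contact_force: [1.2, -0.4, -0.2]
gripper_width: 54.0
grasp_force: 63.0
```

Request:
{"op": "send_rows", "data": {"series": [[[-20,35,0],[0,0,0],52],[[-30,30,0],[0,0,0],52],[[-35,15,0],[0,0,0],52],[[-35,0,0],[0,0,0],52],[[-35,0,0],[0,0,0],52],[[-20,0,0],[0,0,0],52],[[-10,0,20],[0,0,0],52],[[0,0,20],[0,0,0],52]]}}

```text
clock: 16.2
position: [623.9, 118.1, 78.8]
ee_rot: [0.001, 1.0, 0.001, 0.001]
contact_force: [-0.7, -0.3, -1.3]
gripper_width: 53.8
grasp_force: 63.0
```

Request:
{"op": "send_rows", "data": {"series": [[[0,0,0],[0,0,0],52],[[0,0,0],[0,0,0],52]]}}

```text
clock: 16.4
position: [621.9, 117.8, 78.9]
ee_rot: [0.0, 1.0, -0.0, -0.0]
contact_force: [0.6, -0.3, -0.9]
gripper_width: 53.6
grasp_force: 63.1
```

```bash
python3 - <<'E'
from h import *
to((622,118.8,63))
w=get_image("wrist");cv2.imwrite("pics/w5.png",w[200:460,120:520,::-1])
E
```

```text
t 16.4 pos [621.9 117.8  78.9] w 53.6 gf 63.1 F [ 0.6 -0.3 -0.9]
tool shift [-0.1  1.  15.9] turn [-0. -0. -0.]
```

View pics/w5.png

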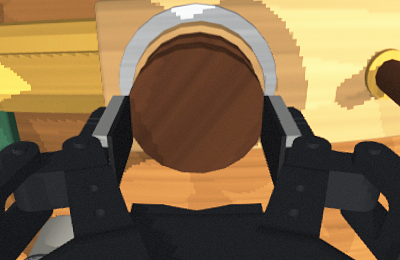

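The round is held flat, directly over the stack. Lowering.

Request:
{"op": "send_rows", "data": {"series": [[[0,1,7],[0,0,0],52],[[0,0,5],[0,0,0],52],[[0,0,1],[0,0,0],52],[[0,0,0],[0,0,0],52],[[0,0,0],[0,0,0],52]]}}

```text
clock: 16.95
position: [622.0, 119.1, 65.5]
ee_rot: [0.0, 1.0, 0.0, 0.0]
contact_force: [0.1, 0.2, 2.2]
gripper_width: 54.1
grasp_force: 63.3
```

Request:
{"op": "send_rows", "data": {"series": [[[0,0,1],[0,0,0],52],[[0,0,0],[0,0,0],52],[[0,0,0],[0,0,0],52]]}}

```text
clock: 17.25
position: [622.0, 119.1, 65.4]
ee_rot: [-0.0, 1.0, 0.0, 0.0]
contact_force: [-2.6, 0.1, 5.4]
gripper_width: 53.5
grasp_force: 64.0
```

Request:
{"op": "send_rows", "data": {"series": [[[0,0,0],[0,0,0],85],[[0,0,0],[0,0,0],85],[[0,0,0],[0,0,0],85],[[0,0,-20],[0,0,0],85],[[0,0,-30],[0,0,0],85],[[20,0,-20],[0,0,0],85],[[40,-10,0],[0,0,0],85],[[45,-20,0],[0,0,0],85]]}}

```text
clock: 18.05
position: [517.0, 89.7, 134.6]
ee_rot: [-0.0, 1.0, 0.0, 0.001]
contact_force: [-0.0, 0.5, 0.3]
gripper_width: 85.0
grasp_force: 0.0
```

Request:
{"op": "send_rows", "data": {"series": [[[45,-25,0],[0,0,0],85],[[35,-35,0],[0,0,0],85],[[10,-45,0],[0,0,0],85],[[10,-45,0],[0,0,0],85],[[10,-45,0],[0,0,0],85],[[10,-45,0],[0,0,0],85],[[10,-45,0],[0,0,0],85],[[10,-45,0],[0,0,0],85]]}}

```text
clock: 18.85
position: [377.6, -242.0, 134.5]
ee_rot: [-0.0, 1.0, -0.0, 0.0]
contact_force: [0.7, 0.5, 0.2]
gripper_width: 85.0
grasp_force: 0.0
```

Request:
{"op": "send_rows", "data": {"series": [[[15,-30,20],[0,0,0],85],[[10,-12,30],[0,0,0],85],[[0,0,0],[0,0,0],85],[[0,0,0],[0,0,0],85]]}}

```text
clock: 19.25
position: [353.1, -282.4, 84.3]
ee_rot: [0.0, 1.0, -0.0, -0.001]
contact_force: [-0.2, 1.1, 0.6]
gripper_width: 85.2
grasp_force: 0.0
```

```bash
python3 - <<'E'
from h import *
im=top("t5"); stack(im,67)
print("r4 top",onz("top",(421.4,319.7),5)); 
for k,g in [("r2",(228,313)),("cap",(351,293))]:
    c,e,ax,_=blob(im,g,r=18); print(k,np.round(e,1),(np.array(ax)*3).round())
to((352,-286,60))
w=wdisc((317,250),10)
o=np.zeros((600,640,3),np.uint8);o[:225,:325]=cv2.resize(im[200:245,255:320],None,fx=5,fy=5,interpolation=cv2.INTER_CUBIC);o[230:590,:480]=cv2.resize(w,(480,360))
cv2.imwrite("pics/c5.png",o[:,:,::-1])
E
```

```text
stack [286.  225.9] [57.3 60.5] [617.5 117.7  67. ] ctr [617.6 118.3  67. ] plate top (620.4,119.0)
r4 top [ 346.9 -288.4    5. ]
r2 [227.1 313. ] [59. 64.]
cap [349.3 293. ] [34. 46.]
t 19.3 pos [ 354.1 -282.3   85.1] w 84.8 gf 0.0 F [ 0.  -1.2  0.5]
tool shift [ 2.2 -3.7 25.1] turn [-0.001  0.001  0.001]
wrist disc [307. 251.] [90. 94.] ell [ 349.5 -286.2   10. ] ctr [ 349.6 -286.2   10. ] [ 93. 145. 151.]
```

View pics/c5.png

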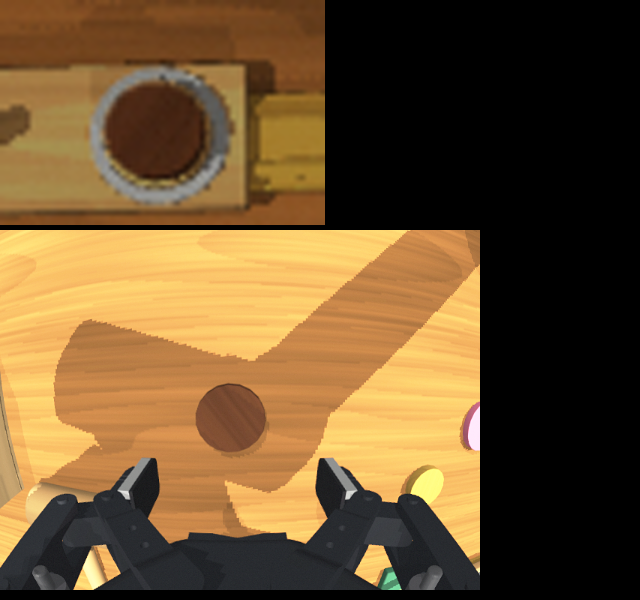

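The stack is fine: the second round looks about 2.5 mm toward the robot, which is acceptable. Round 4 is at wrist (307,251). My earlier grasps ran about 2 mm ahead in x, so I'll use top-camera coordinates for it.

Request:
{"op": "send_rows", "data": {"series": [[[6,-5,10],[0,0,0],85],[[0,0,30],[0,0,0],85],[[0,0,25],[0,0,0],85],[[0,0,12],[0,0,0],85],[[0,0,4],[0,0,0],85],[[0,0,0],[0,0,0],85]]}}

```text
clock: 19.95
position: [347.3, -287.0, 3.2]
ee_rot: [-0.0, 1.0, 0.0, -0.0]
contact_force: [0.0, 0.2, 0.6]
gripper_width: 84.7
grasp_force: 0.0
```

Request:
{"op": "send_rows", "data": {"series": [[[0,0,0],[0,0,0],52],[[0,0,0],[0,0,0],52],[[0,0,0],[0,0,0],52],[[0,0,0],[0,0,0],52],[[0,0,0],[0,0,0],52],[[0,0,0],[0,0,0],52]]}}

```text
clock: 20.55
position: [348.7, -287.8, 6.4]
ee_rot: [-0.001, 1.0, -0.001, 0.002]
contact_force: [-3.3, 3.4, 22.1]
gripper_width: 51.7
grasp_force: 11.0
```

```bash
python3 - <<'E'
from h import *
to((621,118.8,130))
w=get_image("wrist");g=cv2.cvtColor(w,cv2.COLOR_RGB2LAB).astype(int)
# dark-disc extent along the centre column (x extent of the disc)
print([ (v,int(g[v,316,0])) for v in range(225,410,6)])
E
```

```text
t 20.55 pos [ 348.7 -287.8    6.4] w 51.7 gf 11.0 F [-3.3  3.4 22.1]
tool shift [-273.3  406.1 -123.3] turn [-0.002  0.004  0.001]
[(225, 202), (231, 201), (237, 205), (243, 202), (249, 64), (255, 140), (261, 129), (267, 121), (273, 119), (279, 125), (285, 132), (291, 132), (297, 130), (303, 130), (309, 127), (315, 109), (321, 83), (327, 86), (333, 89), (339, 81), (345, 91), (351, 94), (357, 94), (363, 94), (369, 94), (375, 129), (381, 145), (387, 142), (393, 120), (399, 118), (405, 125)]
```

The grip is at the very finger tips: width 51.7 and 22 N upward wedging. I'll reopen and grasp lower.

Request:
{"op": "send_rows", "data": {"series": [[[0,0,0],[0,0,0],85],[[0,0,0],[0,0,0],85],[[0,0,0],[0,0,0],85],[[0,0,0],[0,0,0],85],[[0,0,4],[0,0,0],85],[[0,0,3],[0,0,0],85],[[0,0,0],[0,0,0],85],[[0,0,0],[0,0,0],85]]}}

```text
clock: 21.4
position: [347.0, -287.1, -4.0]
ee_rot: [0.0, 1.0, 0.0, -0.0]
contact_force: [-0.2, 0.2, 0.1]
gripper_width: 85.1
grasp_force: 0.0
```

Request:
{"op": "send_rows", "data": {"series": [[[0,0,0],[0,0,0],52],[[0,0,0],[0,0,0],52],[[0,0,0],[0,0,0],52],[[0,0,0],[0,0,0],52],[[0,0,0],[0,0,0],52],[[0,0,0],[0,0,0],52]]}}

```text
clock: 22.0
position: [347.3, -287.2, -3.0]
ee_rot: [-0.0, 1.0, -0.0, 0.0]
contact_force: [-1.1, 0.8, 5.9]
gripper_width: 55.6
grasp_force: 62.0
```

```bash
python3 - <<'E'
from h import *
to((621,118.8,130))
w=get_image("wrist");cv2.imwrite("pics/w6.png",w[180:460,120:520,::-1])
E
```

```text
t 22.0 pos [ 347.3 -287.2   -3. ] w 55.6 gf 62.0 F [-1.1  0.8  5.9]
tool shift [-273.8  405.9 -133. ] turn [-0.  0.  0.]
```

View pics/w6.png

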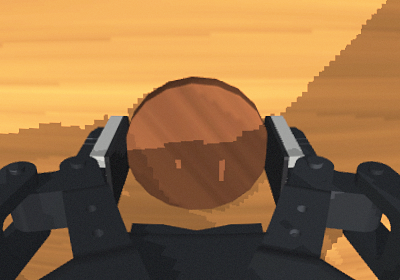

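Good grip: width 55.6, disc flat and centred between the pads. Carrying it to the stack.

Request:
{"op": "send_rows", "data": {"series": [[[0,0,-10],[0,0,0],52],[[0,0,-30],[0,0,0],52],[[-10,10,-35],[0,0,0],52],[[-15,25,-35],[0,0,0],52],[[-15,40,-20],[0,0,0],52],[[-15,40,0],[0,0,0],52],[[-15,40,0],[0,0,0],52],[[-10,40,0],[0,0,0],52]]}}

```text
clock: 22.85
position: [428.0, -90.5, 127.4]
ee_rot: [0.0, 1.0, 0.0, 0.001]
contact_force: [1.1, -0.4, 0.1]
gripper_width: 55.2
grasp_force: 63.5
```

Request:
{"op": "send_rows", "data": {"series": [[[-10,40,0],[0,0,0],52],[[0,40,0],[0,0,0],52],[[0,40,0],[0,0,0],52],[[-10,40,0],[0,0,0],52],[[-25,35,0],[0,0,0],52],[[-35,15,0],[0,0,0],52],[[-35,0,0],[0,0,0],52],[[-35,0,0],[0,0,0],52]]}}

```text
clock: 23.65
position: [578.3, 118.7, 126.9]
ee_rot: [-0.001, 1.0, 0.0, 0.0]
contact_force: [-1.1, 0.2, 0.5]
gripper_width: 55.2
grasp_force: 63.5
```

Request:
{"op": "send_rows", "data": {"series": [[[-28,0,0],[0,0,0],52],[[-15,0,10],[0,0,0],52],[[0,0,25],[0,0,0],52],[[0,0,10],[0,0,0],52],[[0,0,0],[0,0,0],52],[[0,0,0],[0,0,0],52]]}}

```text
clock: 24.25
position: [620.3, 117.8, 82.2]
ee_rot: [-0.0, 1.0, -0.0, 0.0]
contact_force: [0.1, 0.4, -0.1]
gripper_width: 55.5
grasp_force: 63.5
```

```bash
python3 - <<'E'
from h import *
to((620.5,118.8,69))
E
```

```text
t 24.25 pos [620.3 117.8  82.2] w 55.5 gf 63.5 F [ 0.1  0.4 -0.1]
tool shift [-0.1  1.  13.2] turn [-0.     0.001  0.   ]
```

Request:
{"op": "send_rows", "data": {"series": [[[0,1,6],[0,0,0],52],[[0,0,4],[0,0,0],52],[[0,0,1.5],[0,0,0],52],[[0,0,0],[0,0,0],52],[[0,0,0.8],[0,0,0],52],[[0,0,0],[0,0,0],52],[[0,0,0],[0,0,0],52]]}}

```text
clock: 24.95
position: [620.4, 118.8, 69.2]
ee_rot: [0.0, 1.0, 0.0, 0.0]
contact_force: [-0.5, 0.5, -0.2]
gripper_width: 55.5
grasp_force: 63.6
```

Request:
{"op": "send_rows", "data": {"series": [[[0,0,0.7],[0,0,0],52],[[0,0,0],[0,0,0],52],[[0,0,0],[0,0,0],52]]}}

```text
clock: 25.25
position: [620.4, 118.8, 69.1]
ee_rot: [-0.0, 1.0, 0.0, 0.0]
contact_force: [-2.4, 0.3, 6.3]
gripper_width: 55.2
grasp_force: 63.9
```

Request:
{"op": "send_rows", "data": {"series": [[[0,0,0],[0,0,0],85],[[0,0,0],[0,0,0],85],[[0,0,0],[0,0,0],85],[[0,0,-20],[0,0,0],85],[[0,0,-30],[0,0,0],85],[[20,0,-10],[0,0,0],85],[[40,5,0],[0,0,0],85],[[40,25,0],[0,0,0],85]]}}

```text
clock: 26.05
position: [519.3, 147.6, 128.2]
ee_rot: [0.002, 1.0, 0.0, -0.0]
contact_force: [-0.4, 1.7, -0.3]
gripper_width: 84.8
grasp_force: 0.0
```

Request:
{"op": "send_rows", "data": {"series": [[[40,30,0],[0,0,0],85],[[35,35,0],[0,0,0],85],[[35,35,0],[0,0,0],85],[[30,30,15],[0,0,0],85],[[18,14,30],[0,0,0],85],[[0,0,0],[0,0,0],85],[[0,0,0],[0,0,0],85]]}}

```text
clock: 26.75
position: [362.2, 293.0, 83.1]
ee_rot: [-0.001, 1.0, -0.001, -0.0]
contact_force: [-0.2, -0.3, 1.1]
gripper_width: 84.8
grasp_force: 0.0
```

```bash
python3 - <<'E'
from h import *
im=top("t6"); stack(im,82); stack(im,77,g=(286,224))
for k,g,z in [("r2",(228,313),5),("cap",(351,293),6)]:
    c,e,ax,_=blob(im,g,r=18); print(k,np.round(e,1),(np.array(ax)*3).round(),onz("top",e,z))
to((362.5,294,-3))
w=wdisc((317,250),10)
o=np.zeros((600,640,3),np.uint8);o[:225,:325]=cv2.resize(im[200:245,255:320],None,fx=5,fy=5,interpolation=cv2.INTER_CUBIC);o[:225,330:640]=cv2.resize(im[270:330,310:393],(310,225));o[230:590,:480]=cv2.resize(w,(480,360))
cv2.imwrite("pics/c6.png",o[:,:,::-1])
E
```

```text
stack [285.5 224.8] [57.8 61.7] [617.8 118.3  82. ] ctr [617.6 118.4  82. ] plate top (620.4,119.0)
stack [285.5 224.9] [57.8 61.1] [618.7 118.6  77. ] ctr [619.  118.8  77. ] plate top (620.4,119.0)
r2 [227.9 312.6] [ 90. 104.] [363.3 291.5   5. ]
cap [350.6 293. ] [44. 45.] [424.8 -76.3   6. ]
t 26.8 pos [362.9 293.1  83.8] w 85.2 gf 0.0 F [0.4 0.2 0.7]
tool shift [ 0.5  0.9 86.8] turn [0.    0.001 0.   ]
wrist disc [318. 258.] [88. 99.] ell [362.2 296.   10. ] ctr [360.1 296.8  10. ] [114. 149. 157.]
```

View pics/c6.png

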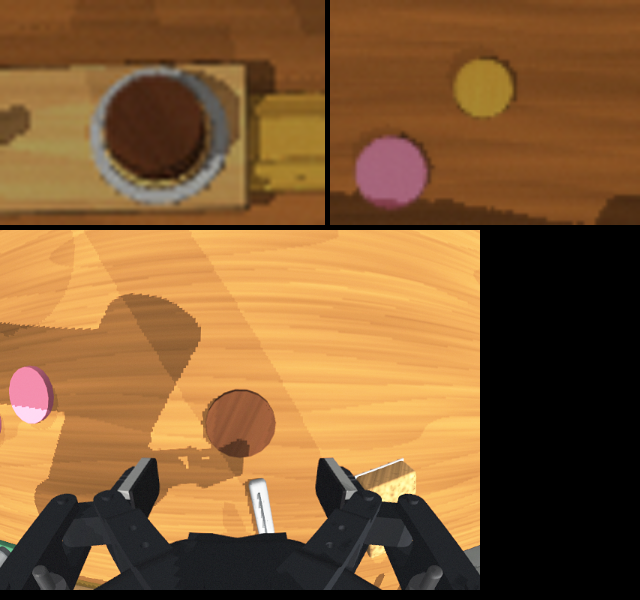

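Four rounds are accounted for: the stack reads (619,118.6), and the cap at (351,293) is undisturbed. Grasping the last round, at wrist (318,258).

Request:
{"op": "send_rows", "data": {"series": [[[0.3,0.8,10],[0,0,0],85],[[0,0,30],[0,0,0],85],[[0,0,28],[0,0,0],85],[[0,0,13],[0,0,0],85],[[0,0,5],[0,0,0],85],[[0,0,0],[0,0,0],85],[[0,0,0],[0,0,0],52],[[0,0,0],[0,0,0],52]]}}

```text
clock: 27.65
position: [362.5, 294.2, -1.8]
ee_rot: [0.0, 1.0, 0.001, 0.001]
contact_force: [0.5, 0.3, 0.7]
gripper_width: 58.5
grasp_force: 0.2
```

Request:
{"op": "send_rows", "data": {"series": [[[0,0,0],[0,0,0],52],[[0,0,0],[0,0,0],52],[[0,0,0],[0,0,0],52],[[0,0,0],[0,0,0],52]]}}

```text
clock: 28.05
position: [362.6, 294.2, -1.0]
ee_rot: [-0.0, 1.0, 0.001, 0.001]
contact_force: [-0.3, -1.9, 6.8]
gripper_width: 54.9
grasp_force: 61.7
```

Request:
{"op": "send_rows", "data": {"series": [[[0,0,-10],[0,0,0],52],[[0,0,-30],[0,0,0],52],[[-10,0,-35],[0,0,0],52],[[-25,-25,-35],[0,0,0],52],[[-35,-35,-20],[0,0,0],52],[[-35,-35,0],[0,0,0],52],[[-35,-35,0],[0,0,0],52],[[-35,-30,0],[0,0,0],52]]}}

```text
clock: 28.85
position: [535.8, 134.1, 127.7]
ee_rot: [0.0, 1.0, 0.001, 0.001]
contact_force: [0.9, 0.9, 0.4]
gripper_width: 55.0
grasp_force: 63.4
```

Request:
{"op": "send_rows", "data": {"series": [[[-35,-15,0],[0,0,0],52],[[-30,0,0],[0,0,0],52],[[-18,0,0],[0,0,0],52],[[0,0,15],[0,0,0],52],[[0,0,15],[0,0,0],52],[[0,0,0],[0,0,0],52],[[0,0,0],[0,0,0],52]]}}

```text
clock: 29.55
position: [617.8, 120.8, 96.9]
ee_rot: [-0.0, 1.0, -0.0, 0.0]
contact_force: [0.4, 0.6, -0.1]
gripper_width: 55.2
grasp_force: 63.4
```

```bash
python3 - <<'E'
from h import *
to((621,118.8,81))
E
```

```text
t 29.55 pos [617.8 120.8  96.9] w 55.2 gf 63.4 F [ 0.4  0.6 -0.1]
tool shift [-3.2 -2.  15.9] turn [-0.     0.001  0.   ]
```

Request:
{"op": "send_rows", "data": {"series": [[[-3,-2,4],[0,0,0],52],[[0,0,6],[0,0,0],52],[[0,0,3],[0,0,0],52],[[0,0,1],[0,0,0],52],[[0,0,0],[0,0,0],52],[[0,0,0],[0,0,0],52]]}}

```text
clock: 30.15
position: [620.8, 118.9, 82.1]
ee_rot: [0.0, 1.0, 0.0, 0.0]
contact_force: [-0.1, 0.1, 0.1]
gripper_width: 55.2
grasp_force: 63.4
```

Request:
{"op": "send_rows", "data": {"series": [[[0,0,1],[0,0,0],52],[[0,0,0],[0,0,0],52],[[0,0,0],[0,0,0],52]]}}

```text
clock: 30.45
position: [620.8, 118.8, 81.2]
ee_rot: [0.0, 1.0, 0.0, 0.0]
contact_force: [-0.2, 0.3, -0.4]
gripper_width: 55.5
grasp_force: 63.4
```

Request:
{"op": "send_rows", "data": {"series": [[[0,0,0.8],[0,0,0],52],[[0,0,0],[0,0,0],52],[[0,0,0],[0,0,0],52]]}}

```text
clock: 30.75
position: [620.9, 118.9, 81.0]
ee_rot: [-0.0, 1.0, 0.0, 0.0]
contact_force: [-1.6, 0.9, 5.7]
gripper_width: 55.0
grasp_force: 64.1
```

Request:
{"op": "send_rows", "data": {"series": [[[0,0,0],[0,0,0],85],[[0,0,0],[0,0,0],85],[[0,0,0],[0,0,0],85],[[0,0,-20],[0,0,0],85],[[0,0,-30],[0,0,0],85],[[20,0,-5],[0,0,0],85],[[40,-5,0],[0,0,0],85],[[40,-20,0],[0,0,0],85]]}}

```text
clock: 31.55
position: [520.1, 94.5, 134.9]
ee_rot: [-0.0, 1.0, 0.0, 0.0]
contact_force: [-0.6, -0.2, -0.3]
gripper_width: 85.3
grasp_force: 0.0
```

Request:
{"op": "send_rows", "data": {"series": [[[40,-25,0],[0,0,0],85],[[35,-35,0],[0,0,0],85],[[20,-40,0],[0,0,0],85],[[0,-40,10],[0,0,0],85],[[0,-30,40],[0,0,0],85],[[0,0,0],[0,0,0],85],[[0,0,0],[0,0,0],85]]}}

```text
clock: 32.25
position: [425.4, -76.8, 84.7]
ee_rot: [0.001, 1.0, -0.0, -0.001]
contact_force: [0.6, -0.9, 0.4]
gripper_width: 85.1
grasp_force: 0.0
```

```bash
python3 - <<'E'
from h import *
im=top("t7"); stack(im,87,g=(286,223))
to((425.5,-75.8,-2))
w=wdisc((317,257),12)
o=np.zeros((600,640,3),np.uint8);o[:225,:325]=cv2.resize(im[200:245,255:320],None,fx=5,fy=5,interpolation=cv2.INTER_CUBIC);o[230:590,:480]=cv2.resize(w,(480,360))
cv2.imwrite("pics/c7.png",o[:,:,::-1])
E
```

```text
stack [285.8 225.1] [60.  63.8] [616.  117.1  87. ] ctr [616.4 117.5  87. ] plate top (620.4,119.0)
t 32.3 pos [426.4 -76.1  85.6] w 85.2 gf 0.0 F [ 0.2 -0.3  0.2]
tool shift [ 0.9  0.4 87.6] turn [-0.     0.001 -0.   ]
wrist disc [317. 256.] [63. 77.] ell [424.5 -73.7  12. ] ctr [423.6 -73.8  12. ] [240. 116. 190.]
```

View pics/c7.png

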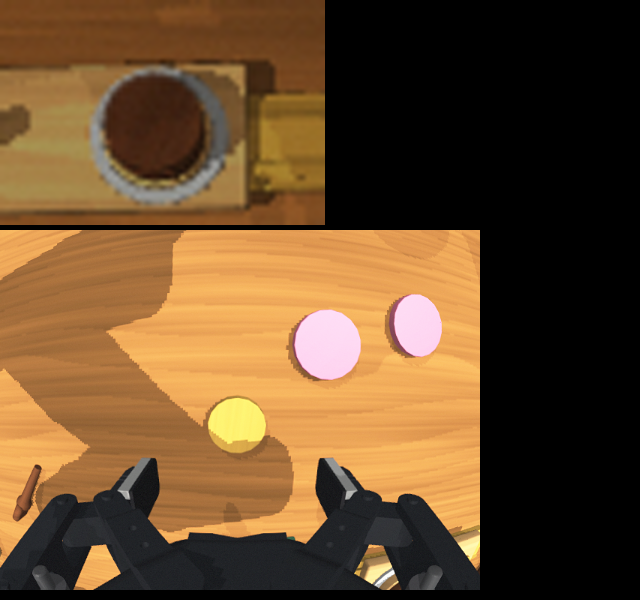

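The stack is good. The cap is at wrist (317,260), clear of the pinks. Grasping it.

Request:
{"op": "send_rows", "data": {"series": [[[1,0,10],[0,0,0],85],[[0,0,30],[0,0,0],85],[[0,0,28],[0,0,0],85],[[0,0,13],[0,0,0],85],[[0,0,4.5],[0,0,0],85],[[0,0,0],[0,0,0],85],[[0,0,0],[0,0,0],42],[[0,0,0],[0,0,0],42]]}}

```text
clock: 33.15
position: [425.5, -75.9, 0.6]
ee_rot: [-0.0, 1.0, 0.0, 0.001]
contact_force: [0.0, 0.4, -0.0]
gripper_width: 59.0
grasp_force: 0.0
```

Request:
{"op": "send_rows", "data": {"series": [[[0,0,0],[0,0,0],42],[[0,0,0],[0,0,0],42],[[0,0,0],[0,0,0],42],[[0,0,0],[0,0,0],42],[[0,0,0],[0,0,0],42]]}}

```text
clock: 33.65
position: [425.4, -76.0, 1.1]
ee_rot: [-0.0, 1.0, 0.0, 0.001]
contact_force: [-2.2, 0.6, 9.0]
gripper_width: 45.2
grasp_force: 59.8
```

Request:
{"op": "send_rows", "data": {"series": [[[0,0,-10],[0,0,0],42],[[0,0,-30],[0,0,0],42],[[0,15,-35],[0,0,0],42],[[0,30,-35],[0,0,0],42],[[-10,40,-25],[0,0,0],42],[[-25,40,0],[0,0,0],42],[[-30,40,0],[0,0,0],42],[[-35,20,0],[0,0,0],42]]}}

```text
clock: 34.45
position: [525.0, 111.5, 136.0]
ee_rot: [-0.001, 1.0, 0.001, 0.001]
contact_force: [-0.7, -0.1, -1.4]
gripper_width: 45.2
grasp_force: 62.1
```

Request:
{"op": "send_rows", "data": {"series": [[[-35,10,0],[0,0,0],42],[[-35,0,0],[0,0,0],42],[[-25,0,0],[0,0,0],42],[[0,0,10],[0,0,0],42],[[0,0,15],[0,0,0],42],[[0,0,0],[0,0,0],42],[[0,0,0],[0,0,0],42]]}}

```text
clock: 35.15
position: [618.9, 118.5, 109.7]
ee_rot: [0.0, 1.0, -0.0, -0.001]
contact_force: [1.3, -1.0, -1.5]
gripper_width: 45.2
grasp_force: 62.1
```

```bash
python3 - <<'E'
from h import *
to((620.7,118.8,93))
E
```

```text
t 35.15 pos [618.9 118.5 109.7] w 45.2 gf 62.1 F [ 1.3 -1.  -1.5]
tool shift [-1.9  0.4 16.7] turn [-0.001 -0.001 -0.   ]
```

Request:
{"op": "send_rows", "data": {"series": [[[-1.8,0.3,4],[0,0,0],42],[[0,0,6],[0,0,0],42],[[0,0,3],[0,0,0],42],[[0,0,1],[0,0,0],42],[[0,0,0],[0,0,0],42],[[0,0,0],[0,0,0],42]]}}

```text
clock: 35.75
position: [621.7, 119.1, 95.9]
ee_rot: [0.0, 1.0, 0.0, 0.0]
contact_force: [-0.1, -0.6, -2.4]
gripper_width: 44.9
grasp_force: 62.1
```

Request:
{"op": "send_rows", "data": {"series": [[[0,0,1],[0,0,0],42],[[0,0,0],[0,0,0],42],[[0,0,0],[0,0,0],42]]}}

```text
clock: 36.05
position: [621.6, 119.1, 94.8]
ee_rot: [0.0, 1.0, 0.0, 0.0]
contact_force: [0.4, -0.1, -1.7]
gripper_width: 45.0
grasp_force: 62.1
```

Request:
{"op": "send_rows", "data": {"series": [[[0.8,0,1],[0,0,0],42],[[0,0,0],[0,0,0],42],[[0,0,0],[0,0,0],42]]}}

```text
clock: 36.35
position: [620.7, 119.1, 93.7]
ee_rot: [0.0, 1.0, -0.0, -0.0]
contact_force: [1.1, -0.3, -2.3]
gripper_width: 45.1
grasp_force: 62.1
```

Request:
{"op": "send_rows", "data": {"series": [[[0,0,0.7],[0,0,0],42],[[0,0,0],[0,0,0],42],[[0,0,0],[0,0,0],42]]}}

```text
clock: 36.65
position: [620.9, 119.1, 93.3]
ee_rot: [0.0, 1.0, 0.0, 0.0]
contact_force: [-0.8, -0.3, -0.4]
gripper_width: 44.8
grasp_force: 62.4
```

Request:
{"op": "send_rows", "data": {"series": [[[0,0,0.4],[0,0,0],42],[[0,0,0],[0,0,0],85],[[0,0,0],[0,0,0],85],[[0,0,0],[0,0,0],85],[[0,0,0],[0,0,0],85],[[0,0,-15],[0,0,0],85],[[0,0,-30],[0,0,0],85],[[0,0,-15],[0,0,0],85]]}}

```text
clock: 37.45
position: [621.9, 119.3, 155.0]
ee_rot: [-0.0, 1.0, 0.0, 0.002]
contact_force: [1.6, -0.0, -0.1]
gripper_width: 85.1
grasp_force: 0.0
```

Request:
{"op": "send_rows", "data": {"series": [[[30,15,0],[0,0,0],85],[[40,25,0],[0,0,0],85],[[40,35,0],[0,0,0],85],[[40,35,0],[0,0,0],85],[[0,20,0],[0,0,0],85],[[0,0,0],[0,0,0],85]]}}

```text
clock: 38.05
position: [475.4, 247.5, 153.3]
ee_rot: [-0.002, 1.0, 0.001, 0.001]
contact_force: [-0.0, -0.4, -0.3]
gripper_width: 85.0
grasp_force: 0.0
```

```bash
python3 - <<'E'
from h import *
to((620,250,150))
im=top("t8");sc=get_image("scene");cv2.imwrite("pics/s8.png",sc[:,:,::-1])
stack(im,104,g=(286,223),r=14)
a=cv2.resize(im[190:260,225:345],(600,350),interpolation=cv2.INTER_CUBIC);b=cv2.resize(sc[190:290,300:420],(300,250),interpolation=cv2.INTER_CUBIC)
o=np.zeros((600,600,3),np.uint8);o[:350]=a;o[350:,:300]=b
cv2.imwrite("pics/c8.png",o[:,:,::-1])
E
```

```text
t 38.05 pos [475.4 247.5 153.3] w 85.0 gf 0.0 F [-0.  -0.4 -0.3]
tool shift [-144.6    1.9    3.6] turn [0.001 0.002 0.004]
stack [284.5 222.8] [45.6 46. ] [619.5 119.7 104. ] ctr [619.4 119.6 104. ] plate top (620.4,119.0)
```

View pics/c8.png

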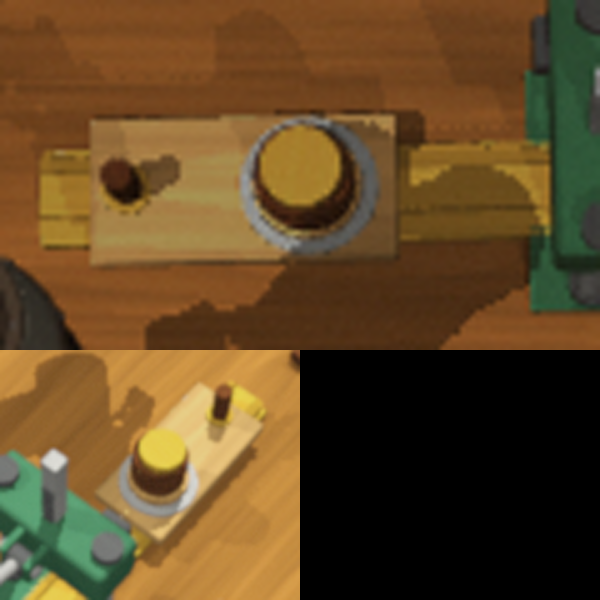

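The cap sits centred and flat on the evenly stepped stack (top crop 302,168). The scene crop confirms backing, rounds and cap in order. The post top is at crop (119,172). Next I'll push the post along the slide with closed fingers.

```bash
python3 - <<'E'
from h import *
P=onz("top",(225+119/5,190+172/5),86);print("post top",P,"rel plate",P[:2]-[620.4,119.0], np.hypot(*(P[:2]-[620.4,119])))
to((P[0],P[1]+32,48))
E
```

```text
post top [617.5 225.2  86. ] rel plate [ -2.9 106.2] 106.23958772510366
t 38.15 pos [475.8 245.3 152.7] w 84.8 gf 0.0 F [ 0.4  0.2 -0.6]
tool shift [-141.7   11.8  104.7] turn [0. 0. 0.]
```

Request:
{"op": "send_rows", "data": {"series": [[[-20,19,0],[0,0,0],0],[[-40,0,0],[0,0,0],0],[[-40,0,0],[0,0,0],0],[[-30,0,0],[0,0,0],0],[[-12,0,0],[0,0,0],0],[[0,0,0],[0,0,0],0],[[0,0,0],[0,0,0],0]]}}

```text
clock: 38.85
position: [617.5, 262.5, 151.8]
ee_rot: [0.001, 1.0, -0.0, -0.001]
contact_force: [1.0, -0.5, 0.1]
gripper_width: 0.1
grasp_force: 0.0
```

Request:
{"op": "send_rows", "data": {"series": [[[0,0,30],[0,0,0],0],[[0,0,30],[0,0,0],0],[[0,0,30],[0,0,0],0],[[0,0,13],[0,0,0],0],[[0,0,0],[0,0,0],0],[[0,0,0],[0,0,0],0]]}}

```text
clock: 39.45
position: [618.1, 264.4, 51.0]
ee_rot: [-0.0, 1.0, 0.0, 0.001]
contact_force: [0.9, -0.1, -0.3]
gripper_width: 0.1
grasp_force: 0.0
```

Now I'll creep in to find the contact, then push gently.

Request:
{"op": "send_rows", "data": {"series": [[[0,-2,0],[0,0,0],0],[[0,-3,0],[0,0,0],0],[[0,-3,0],[0,0,0],0],[[0,-3,0],[0,0,0],0],[[-0.1,-3,0],[0,0,0],0],[[-0.1,-3,0],[0,0,0],0],[[-0.1,-3,0],[0,0,0],0]]}}

```text
clock: 40.15
position: [618.1, 244.2, 50.0]
ee_rot: [-0.0, 1.0, 0.0, 0.0]
contact_force: [-0.6, 2.3, 2.5]
gripper_width: -0.4
grasp_force: 1.1
```

Request:
{"op": "send_rows", "data": {"series": [[[-0.1,-3,0],[0,0,0],0],[[-0.1,-3,0],[0,0,0],0],[[-0.1,-4,0],[0,0,0],0],[[-0.1,-5,0],[0,0,0],0],[[-0.1,-5,0],[0,0,0],0],[[-0.1,-5,0],[0,0,0],0],[[-0.1,-5,0],[0,0,0],0],[[-0.1,-5,0],[0,0,0],0]]}}

```text
clock: 40.95
position: [619.0, 208.6, 49.7]
ee_rot: [0.0, 1.0, 0.0, 0.0]
contact_force: [1.1, 2.0, 2.0]
gripper_width: -0.1
grasp_force: 1.2
```

```bash
python3 - <<'E'
from h import *
to((618,250,51))
im=top("t9");stack(im,104,g=(298,222),r=16); stack(im,104,g=(292,222),r=16)
E
```

```text
t 40.95 pos [619.  208.6  49.7] w -0.1 gf 1.2 F [1.1 2.  2. ]
tool shift [ 1.  41.4 -1.3] turn [ 0.     0.001 -0.   ]
stack [299.6 222.7] [42.2 47.8] [620.   76.1 104. ] ctr [619.6  75.3 104. ] plate top (620.4,119.0)Traceback (most recent call last):
  File "<stdin>", line 3, in <module>
  File "h.py", line 40, in stack
    c,e,ax,ref=blob(im,g,r=r,tol=tol);print("stack",np.round(e,1),(np.array(ax)*3).round(1),onz("top",e,z),"ctr",onz("top",c,z),"plate top (620.4,119.0)")
               ~~~~^^^^^^^^^^^^^^^^^^
  File "h.py", line 20, in blob
    c=max(cs,key=cv2.contourArea);M=cv2.moments(c);e=cv2.fitEllipse(cv2.convexHull(c))
ValueError: max() iterable argument is empty
```

Request:
{"op": "send_rows", "data": {"series": [[[-0.1,-5,0],[0,0,0],0],[[-0.1,-5,0],[0,0,0],0],[[-0.1,-5,0],[0,0,0],0],[[-0.1,-5,0],[0,0,0],0],[[-0.1,-5,0],[0,0,0],0],[[-0.1,-5,0],[0,0,0],0],[[-0.1,-5,0],[0,0,0],0],[[-0.1,-5,0],[0,0,0],0]]}}

```text
clock: 41.8
position: [619.3, 168.5, 49.4]
ee_rot: [0.0, 1.0, -0.0, -0.0]
contact_force: [1.3, 2.3, -1.4]
gripper_width: 0.2
grasp_force: 1.1
```

Request:
{"op": "send_rows", "data": {"series": [[[-0.1,-5,0],[0,0,0],0],[[-0.1,-5,0],[0,0,0],0],[[-0.1,-5,0],[0,0,0],0],[[-0.1,-5,0],[0,0,0],0],[[-0.1,-5,0],[0,0,0],0],[[-0.1,-5,0],[0,0,0],0],[[-0.1,-5,0],[0,0,0],0],[[-0.1,-5,0],[0,0,0],0]]}}

```text
clock: 42.6
position: [620.3, 128.5, 49.7]
ee_rot: [0.0, 1.0, 0.0, 0.0]
contact_force: [1.9, 1.7, -1.1]
gripper_width: 0.3
grasp_force: 1.2
```

Request:
{"op": "send_rows", "data": {"series": [[[0,-2,0],[0,0,0],0],[[0,-2,0],[0,0,0],0],[[0,-2,0],[0,0,0],0],[[0,-2,0],[0,0,0],0]]}}

```text
clock: 43.0
position: [620.3, 120.9, 49.8]
ee_rot: [-0.0, 1.0, 0.0, 0.0]
contact_force: [1.3, 2.1, 0.0]
gripper_width: -0.3
grasp_force: 1.1
```

Request:
{"op": "send_rows", "data": {"series": [[[-0.1,-3,0],[0,0,0],0],[[-0.1,-3,0],[0,0,0],0],[[-0.1,-3,0],[0,0,0],0],[[-0.1,-3,0],[0,0,0],0],[[-0.1,-3,0],[0,0,0],0],[[-0.1,-3,0],[0,0,0],0],[[-0.1,-3,0],[0,0,0],0],[[-0.1,-3,0],[0,0,0],0]]}}

```text
clock: 43.8
position: [621.0, 96.7, 49.7]
ee_rot: [0.0, 1.0, -0.0, 0.0]
contact_force: [0.8, 2.5, 0.8]
gripper_width: 0.2
grasp_force: 1.1
```

Request:
{"op": "send_rows", "data": {"series": [[[0,-1.5,0],[0,0,0],0],[[0,-1.5,0],[0,0,0],0],[[0,-1.5,0],[0,0,0],0],[[0,-1.5,0],[0,0,0],0]]}}

```text
clock: 44.2
position: [621.1, 90.9, 49.7]
ee_rot: [0.0, 1.0, 0.0, 0.0]
contact_force: [1.6, 2.4, 0.2]
gripper_width: -0.4
grasp_force: 1.1
```

Request:
{"op": "send_rows", "data": {"series": [[[0,-1,0],[0,0,0],0],[[0,-1,0],[0,0,0],0],[[0,-1,0],[0,0,0],0],[[0,-1,0],[0,0,0],0]]}}

```text
clock: 44.6
position: [621.0, 86.9, 49.6]
ee_rot: [0.0, 1.0, 0.0, 0.0]
contact_force: [0.9, 1.8, 1.4]
gripper_width: -0.3
grasp_force: 1.1
```

Request:
{"op": "send_rows", "data": {"series": [[[0,-1,0],[0,0,0],0],[[0,-1,0],[0,0,0],0],[[0,-1,0],[0,0,0],0],[[0,0,0],[0,0,0],0]]}}

```text
clock: 45.0
position: [620.7, 83.7, 49.5]
ee_rot: [0.0, 1.0, -0.0, -0.0]
contact_force: [0.8, 2.4, 1.1]
gripper_width: 0.4
grasp_force: 0.8
```

Request:
{"op": "send_rows", "data": {"series": [[[0,-1,0],[0,0,0],0],[[0,-1,0],[0,0,0],0],[[0,-1,0],[0,0,0],0],[[0,0,0],[0,0,0],0]]}}

```text
clock: 45.4
position: [620.8, 82.4, 49.6]
ee_rot: [0.0, 1.0, 0.001, 0.0]
contact_force: [-0.4, 7.4, -0.1]
gripper_width: 0.3
grasp_force: 3.7
```

Request:
{"op": "send_rows", "data": {"series": [[[0,-1,0],[0,0,0],0],[[0,0,0],[0,0,0],0],[[0,0,0],[0,0,0],0]]}}

```text
clock: 45.7
position: [620.9, 82.4, 49.6]
ee_rot: [-0.0, 1.0, 0.001, 0.0]
contact_force: [-0.9, 10.4, 0.5]
gripper_width: -0.3
grasp_force: 5.1
```

```bash
python3 - <<'E'
from h import *
to((621,130,49))
im=get_image("scene");cv2.imwrite("pics/s10.png",im[:,:,::-1])
t=top("t10")
# cap colour seen in both views near home
for n,i in(("top",t),("scene",im)):
    h=cv2.cvtColor(i,cv2.COLOR_RGB2HSV);m=cv2.inRange(h,(22,150,130),(32,255,255))
    k,_,st,ce=cv2.connectedComponentsWithStats(m)
    print(n,px(n,(624,-50,104)).round(),[(st[j][:5].tolist(),ce[j].round(1).tolist()) for j in range(1,k) if st[j,4]>15])
E
```

```text
t 45.7 pos [620.9  82.4  49.6] w -0.3 gf 5.1 F [-0.9 10.4  0.5]
tool shift [-0.1 47.6  0.8] turn [0.003 0.001 0.   ]
top [343. 222.] []
scene [320. 274.] [([363, 203, 43, 44, 864], [385.0, 223.1])]
```

The carriage is hard home: it stayed at y 82.4 while the force rose to 10 N. Next I'll locate the lever handle from both views.

```bash
python3 - <<'E'
from h import *
P=onz("top",(419.5,210.5),234);print("grip",P,"scene px",px("scene",P).round(1))
for p in [(398.4,212.8),(440.6,208.1)]:
    q=onz("top",p,234);print(q,px("scene",q).round(1))
im=cv2.imread("pics/s10.png")[:,:,::-1]
h=cv2.cvtColor(im,cv2.COLOR_RGB2LAB)[:,:,0]
m=((h<75)&(np.indices(h.shape)[1]>225)&(np.indices(h.shape)[1]<300)&(np.indices(h.shape)[0]>285)&(np.indices(h.shape)[0]<345)).astype(np.uint8)
k,_,st,ce=cv2.connectedComponentsWithStats(m);print([(st[j].tolist(),ce[j].round(1).tolist()) for j in range(1,k) if st[j,4]>30])
to((480,110,320))
E
```

```text
grip [ 630.  -246.4  234. ] scene px [257.1 312.7]
[ 623.3 -190.5  234. ] [274.3 291.7]
[ 636.9 -302.5  234. ] [239.  334.9]
[([292, 295, 8, 15, 84], [296.3, 301.8]), ([241, 302, 38, 29, 79], [260.1, 317.2])]
t 45.8 pos [620.9  82.4  49.6] w 0.0 gf 5.1 F [-1.2 10.8 -0.1]
tool shift [ 140.6   28.4 -270.4] turn [0.003 0.001 0.   ]
```

Request:
{"op": "send_rows", "data": {"series": [[[0,10,0],[0,0,0],0],[[0,20,-10],[0,0,0],0],[[0,10,-40],[0,0,0],0],[[0,0,-45],[0,0,0],0],[[10,0,-45],[0,0,0],0],[[30,0,-45],[0,0,0],0],[[40,0,-40],[0,0,0],0],[[40,0,0],[0,0,0],0]]}}

```text
clock: 46.6
position: [509.1, 120.0, 271.7]
ee_rot: [0.0, 1.0, 0.001, 0.004]
contact_force: [0.2, 0.2, 0.3]
gripper_width: -0.1
grasp_force: 0.0
```

Request:
{"op": "send_rows", "data": {"series": [[[30,-20,0],[0,0,0],0],[[0,-45,0],[0,0,0],0],[[0,-45,0],[0,0,0],0],[[0,-45,0],[0,0,0],0],[[0,-45,0],[0,0,0],0],[[0,-45,0],[0,0,0],0],[[0,-45,0],[0,0,0],0],[[0,-45,0],[0,0,0],0]]}}

```text
clock: 47.4
position: [476.4, -217.0, 266.3]
ee_rot: [0.0, 1.0, -0.0, -0.001]
contact_force: [0.8, -0.2, 0.6]
gripper_width: 0.2
grasp_force: 0.0
```

Request:
{"op": "send_rows", "data": {"series": [[[-20,-25,0],[0,0,0],0],[[-40,0,0],[0,0,0],0],[[-40,0,0],[0,0,0],0],[[-40,0,0],[0,0,0],0],[[-20,0,0],[0,0,0],0],[[0,0,0],[0,0,0],0],[[0,0,0],[0,0,0],0]]}}

```text
clock: 48.1
position: [636.9, -240.1, 265.3]
ee_rot: [0.0, 1.0, 0.0, -0.002]
contact_force: [0.1, 0.4, 0.1]
gripper_width: 0.0
grasp_force: 0.0
```

```bash
python3 - <<'E'
from h import *
to((630,-245,256))
E
```

```text
t 48.1 pos [ 636.9 -240.1  265.3] w 0.0 gf 0.0 F [0.1 0.4 0.1]
tool shift [ 6.9 -4.9  9.3] turn [ 0.    -0.004 -0.001]
```

Request:
{"op": "send_rows", "data": {"series": [[[6.5,-5,0],[0,0,0],0],[[0,0,5],[0,0,0],0],[[0,0,5],[0,0,0],0],[[0,0,5],[0,0,0],0],[[0,0,5],[0,0,0],0],[[0,0,5],[0,0,0],0],[[0,0,5],[0,0,0],0],[[0,0,0],[0,0,0],0]]}}

```text
clock: 48.9
position: [631.6, -245.2, 236.4]
ee_rot: [0.0, 1.0, -0.0, 0.0]
contact_force: [0.1, -1.0, 3.0]
gripper_width: -0.2
grasp_force: 1.6
```

The lever is giving 3 N, so I'm on the handle. Continuing the stroke.

Request:
{"op": "send_rows", "data": {"series": [[[0,0,10],[0,0,0],0],[[0,0,10],[0,0,0],0],[[0,0,10],[0,0,0],0],[[0,0,10],[0,0,0],0],[[0,0,10],[0,0,0],0],[[0,0,10],[0,0,0],0],[[0,0,8],[0,0,0],0],[[0,0,0],[0,0,0],0]]}}

```text
clock: 49.7
position: [631.6, -244.6, 167.4]
ee_rot: [0.0, 1.0, 0.0, -0.0]
contact_force: [1.3, -0.1, 5.0]
gripper_width: 0.1
grasp_force: 2.8
```

Request:
{"op": "send_rows", "data": {"series": [[[0,0,3],[0,0,0],0],[[0,0,3],[0,0,0],0],[[0,0,2],[0,0,0],0],[[0,0,0],[0,0,0],0]]}}

```text
clock: 50.1
position: [631.6, -244.1, 161.0]
ee_rot: [-0.0, 1.0, 0.0, 0.0]
contact_force: [-0.1, 1.2, 6.3]
gripper_width: 0.0
grasp_force: 2.9
```

Request:
{"op": "send_rows", "data": {"series": [[[0,0,2],[0,0,0],0],[[0,0,2],[0,0,0],0],[[0,0,1],[0,0,0],0],[[0,0,0],[0,0,0],0]]}}

```text
clock: 50.5
position: [631.8, -244.0, 157.9]
ee_rot: [-0.0, 1.0, 0.0, 0.001]
contact_force: [-1.7, 4.0, 11.6]
gripper_width: -0.5
grasp_force: 4.9
```

Request:
{"op": "send_rows", "data": {"series": [[[0,0,1.5],[0,0,0],0],[[0,0,1.5],[0,0,0],0],[[0,0,0],[0,0,0],0]]}}

```text
clock: 50.8
position: [631.9, -244.0, 157.6]
ee_rot: [-0.001, 1.0, -0.0, 0.002]
contact_force: [-4.6, 6.1, 19.7]
gripper_width: -0.0
grasp_force: 8.5
```

That was a full stroke, with the bottom stop at TCP z 157.7. Now the repeat strokes.

Request:
{"op": "send_rows", "data": {"series": [[[0,0,-20],[0,0,0],0],[[0,0,-20],[0,0,0],0],[[0,0,-20],[0,0,0],0],[[0,0,-20],[0,0,0],0],[[0,0,-20],[0,0,0],0],[[0,0,-6],[0,0,0],0],[[0,0,0],[0,0,0],0],[[0,0,0],[0,0,0],0]]}}

```text
clock: 51.6
position: [630.5, -244.6, 256.5]
ee_rot: [0.0, 1.0, 0.001, -0.002]
contact_force: [0.2, -0.3, -1.0]
gripper_width: 0.4
grasp_force: 0.0
```

Request:
{"op": "send_rows", "data": {"series": [[[0,0,15],[0,0,0],0],[[0,0,12],[0,0,0],0],[[0,0,15],[0,0,0],0],[[0,0,15],[0,0,0],0],[[0,0,15],[0,0,0],0],[[0,0,12],[0,0,0],0],[[0,0,10],[0,0,0],0],[[0,0,0],[0,0,0],0]]}}

```text
clock: 52.4
position: [631.1, -244.8, 163.1]
ee_rot: [0.0, 1.0, 0.0, -0.001]
contact_force: [0.4, 0.5, 6.1]
gripper_width: 0.1
grasp_force: 2.8
```

Request:
{"op": "send_rows", "data": {"series": [[[0,0,4],[0,0,0],0],[[0,0,4],[0,0,0],0],[[0,0,3],[0,0,0],0],[[0,0,0],[0,0,0],0]]}}

```text
clock: 52.8
position: [631.7, -245.0, 157.4]
ee_rot: [-0.001, 1.0, -0.001, 0.001]
contact_force: [-4.7, 2.1, 15.1]
gripper_width: -0.2
grasp_force: 6.7
```

Request:
{"op": "send_rows", "data": {"series": [[[0,0,-20],[0,0,0],0],[[0,0,-20],[0,0,0],0],[[0,0,-20],[0,0,0],0],[[0,0,-20],[0,0,0],0],[[0,0,-20],[0,0,0],0],[[0,0,-5],[0,0,0],0],[[0,0,0],[0,0,0],0],[[0,0,0],[0,0,0],0]]}}

```text
clock: 53.6
position: [630.5, -244.8, 256.5]
ee_rot: [0.0, 1.0, 0.001, -0.002]
contact_force: [-0.7, 1.3, -0.3]
gripper_width: 0.3
grasp_force: 0.0
```

Request:
{"op": "send_rows", "data": {"series": [[[0,0,15],[0,0,0],0],[[0,0,12],[0,0,0],0],[[0,0,15],[0,0,0],0],[[0,0,15],[0,0,0],0],[[0,0,15],[0,0,0],0],[[0,0,12],[0,0,0],0],[[0,0,10],[0,0,0],0],[[0,0,0],[0,0,0],0]]}}

```text
clock: 54.4
position: [631.5, -245.0, 163.9]
ee_rot: [-0.0, 1.0, -0.0, -0.0]
contact_force: [-1.0, 0.9, 8.8]
gripper_width: -0.4
grasp_force: 4.1
```

Request:
{"op": "send_rows", "data": {"series": [[[0,0,4],[0,0,0],0],[[0,0,4],[0,0,0],0],[[0,0,3],[0,0,0],0],[[0,0,0],[0,0,0],0]]}}

```text
clock: 54.8
position: [631.8, -244.6, 157.5]
ee_rot: [-0.001, 1.0, -0.001, 0.001]
contact_force: [-4.2, 4.8, 17.9]
gripper_width: 0.3
grasp_force: 7.6
```

The force at the same height has risen from 6 to 9 N, so the foot is meeting the cap. Continuing.

Request:
{"op": "send_rows", "data": {"series": [[[0,0,-20],[0,0,0],0],[[0,0,-20],[0,0,0],0],[[0,0,-20],[0,0,0],0],[[0,0,-20],[0,0,0],0],[[0,0,-20],[0,0,0],0],[[0,0,-5],[0,0,0],0],[[0,0,0],[0,0,0],0],[[0,0,0],[0,0,0],0]]}}

```text
clock: 55.6
position: [630.5, -244.7, 256.3]
ee_rot: [0.0, 1.0, 0.001, -0.002]
contact_force: [0.0, -0.1, -0.1]
gripper_width: -0.1
grasp_force: 0.0
```

Request:
{"op": "send_rows", "data": {"series": [[[0,0,15],[0,0,0],0],[[0,0,12],[0,0,0],0],[[0,0,15],[0,0,0],0],[[0,0,15],[0,0,0],0],[[0,0,15],[0,0,0],0],[[0,0,12],[0,0,0],0],[[0,0,10],[0,0,0],0],[[0,0,0],[0,0,0],0]]}}

```text
clock: 56.4
position: [631.0, -244.7, 162.7]
ee_rot: [0.0, 1.0, 0.0, -0.001]
contact_force: [0.6, -0.8, 4.3]
gripper_width: 0.2
grasp_force: 2.2
```

Request:
{"op": "send_rows", "data": {"series": [[[0,0,4],[0,0,0],0],[[0,0,4],[0,0,0],0],[[0,0,3],[0,0,0],0],[[0,0,0],[0,0,0],0]]}}

```text
clock: 56.8
position: [631.4, -244.6, 157.6]
ee_rot: [-0.001, 1.0, -0.0, 0.001]
contact_force: [-3.8, 2.8, 13.5]
gripper_width: -0.2
grasp_force: 6.5
```

Request:
{"op": "send_rows", "data": {"series": [[[0,0,-20],[0,0,0],0],[[0,0,-20],[0,0,0],0],[[0,0,-20],[0,0,0],0],[[0,0,-20],[0,0,0],0],[[0,0,-20],[0,0,0],0],[[0,0,-5],[0,0,0],0],[[0,0,0],[0,0,0],0],[[0,0,0],[0,0,0],0]]}}

```text
clock: 57.6
position: [630.4, -244.6, 256.6]
ee_rot: [0.0, 1.0, 0.001, -0.002]
contact_force: [0.2, 0.0, -0.2]
gripper_width: -0.2
grasp_force: 0.0
```

Request:
{"op": "send_rows", "data": {"series": [[[0,0,15],[0,0,0],0],[[0,0,12],[0,0,0],0],[[0,0,15],[0,0,0],0],[[0,0,15],[0,0,0],0],[[0,0,15],[0,0,0],0],[[0,0,12],[0,0,0],0],[[0,0,10],[0,0,0],0],[[0,0,0],[0,0,0],0]]}}

```text
clock: 58.4
position: [631.0, -244.8, 162.6]
ee_rot: [0.0, 1.0, 0.0, -0.001]
contact_force: [0.8, -1.4, 4.3]
gripper_width: -0.1
grasp_force: 2.2
```

Request:
{"op": "send_rows", "data": {"series": [[[0,0,4],[0,0,0],0],[[0,0,4],[0,0,0],0],[[0,0,3],[0,0,0],0],[[0,0,0],[0,0,0],0]]}}

```text
clock: 58.8
position: [631.3, -244.4, 157.6]
ee_rot: [-0.001, 1.0, -0.0, 0.001]
contact_force: [-4.0, 3.0, 15.3]
gripper_width: -0.1
grasp_force: 6.7
```

The force dropped back to 4.3 N on the last two strokes, so I'll check the ram travel by the ram-bar height in the scene image.

Request:
{"op": "send_rows", "data": {"series": [[[0,0,-20],[0,0,0],0],[[0,0,-20],[0,0,0],0],[[0,0,-20],[0,0,0],0],[[0,0,-20],[0,0,0],0],[[0,0,-20],[0,0,0],0],[[0,0,-7],[0,0,0],0],[[0,0,0],[0,0,0],0],[[0,0,0],[0,0,0],0]]}}

```text
clock: 59.6
position: [630.5, -244.6, 258.8]
ee_rot: [0.0, 1.0, 0.001, -0.002]
contact_force: [-0.1, 0.2, -0.3]
gripper_width: 0.2
grasp_force: 0.0
```

```bash
python3 - <<'E'
from h import *
im=get_image("scene");cv2.imwrite("pics/s11.png",im[:,:,::-1])
old=cv2.imread("pics/s10.png")[:,:,::-1]
for z in (300,290,280,276,270): print(z,px("scene",(624.5,-50,z)).round(1))
for n,i in(("old",old),("now",im)):
    lab=cv2.cvtColor(i,cv2.COLOR_RGB2LAB).astype(int)
    print(n,[(v,lab[v,317:328:2,0].tolist(),int(lab[v,321,1])) for v in range(224,258,2)])
E
```

```text
300 [320.  232.2]
290 [320.1 234.7]
280 [320.1 237.1]
276 [320.1 238.1]
270 [320.1 239.5]
old [(224, [169, 164, 164, 164, 162, 155], 142), (226, [165, 162, 163, 162, 156, 153], 141), (228, [163, 161, 160, 154, 153, 159], 141), (230, [160, 176, 205, 172, 159, 161], 130), (232, [174, 213, 222, 218, 193, 162], 127), (234, [205, 220, 221, 223, 211, 161], 127), (236, [140, 200, 221, 216, 145, 152], 128), (238, [119, 122, 171, 144, 109, 154], 127), (240, [123, 113, 114, 109, 111, 161], 128), (242, [122, 114, 114, 109, 111, 161], 127), (244, [111, 114, 115, 111, 112, 159], 127), (246, [89, 91, 110, 110, 112, 146], 128), (248, [87, 70, 92, 113, 113, 148], 128), (250, [84, 70, 92, 113, 113, 149], 128), (252, [94, 73, 94, 113, 114, 145], 127), (254, [95, 69, 92, 113, 116, 142], 127), (256, [96, 70, 91, 112, 109, 144], 128)]
now [(224, [168, 163, 162, 163, 161, 154], 142), (226, [164, 161, 162, 160, 154, 151], 142), (228, [161, 159, 159, 154, 152, 158], 142), (230, [160, 160, 153, 152, 159, 160], 142), (232, [158, 154, 151, 158, 161, 159], 142), (234, [153, 151, 159, 161, 158, 157], 142), (236, [153, 174, 206, 176, 156, 159], 130), (238, [165, 212, 220, 217, 192, 163], 127), (240, [202, 218, 221, 221, 207, 165], 127), (242, [134, 189, 219, 212, 139, 157], 127), (244, [119, 116, 163, 137, 108, 158], 127), (246, [123, 113, 110, 107, 108, 143], 128), (248, [126, 114, 113, 108, 110, 146], 127), (250, [107, 109, 115, 110, 110, 148], 127), (252, [90, 80, 103, 109, 112, 142], 128), (254, [94, 65, 90, 111, 114, 140], 128), (256, [93, 66, 89, 111, 109, 142], 128)]
```

The bar top has dropped 6.0 px, about 24.3 mm, which is exactly the 24 mm gap. The foot is on the cap. One more stroke, sampled through its range, to see the clamping force.

Request:
{"op": "send_rows", "data": {"series": [[[0,0,12],[0,0,0],0],[[0,0,12],[0,0,0],0],[[0,0,0],[0,0,0],0]]}}

```text
clock: 59.95
position: [630.6, -245.0, 233.9]
ee_rot: [0.0, 1.0, 0.0, -0.002]
contact_force: [-0.4, 0.9, 2.5]
gripper_width: 0.0
grasp_force: 1.6
```

Request:
{"op": "send_rows", "data": {"series": [[[0,0,10],[0,0,0],0],[[0,0,10],[0,0,0],0]]}}

```text
clock: 60.15
position: [631.8, -246.1, 217.7]
ee_rot: [-0.0, 1.0, -0.001, 0.001]
contact_force: [0.1, -2.0, 4.7]
gripper_width: -0.1
grasp_force: 2.7
```

Request:
{"op": "send_rows", "data": {"series": [[[0,0,10],[0,0,0],0],[[0,0,10],[0,0,0],0]]}}

```text
clock: 60.35
position: [632.0, -247.0, 198.6]
ee_rot: [-0.0, 1.0, -0.002, 0.002]
contact_force: [-1.1, -4.2, 7.9]
gripper_width: 0.4
grasp_force: 4.1
```

Request:
{"op": "send_rows", "data": {"series": [[[0,0,10],[0,0,0],0],[[0,0,10],[0,0,0],0]]}}

```text
clock: 60.55
position: [631.9, -246.0, 177.0]
ee_rot: [0.0, 1.0, -0.001, 0.001]
contact_force: [0.9, -3.3, 4.1]
gripper_width: -0.2
grasp_force: 2.2
```

Request:
{"op": "send_rows", "data": {"series": [[[0,0,10],[0,0,0],0],[[0,0,5],[0,0,0],0],[[0,0,5],[0,0,0],0],[[0,0,3],[0,0,0],0],[[0,0,0],[0,0,0],0]]}}

```text
clock: 61.05
position: [631.7, -244.4, 157.5]
ee_rot: [-0.001, 1.0, -0.0, 0.001]
contact_force: [-4.2, 3.3, 17.0]
gripper_width: 0.4
grasp_force: 7.4
```

Request:
{"op": "send_rows", "data": {"series": [[[0,0,-20],[0,0,0],0],[[0,0,-20],[0,0,0],0],[[0,0,-20],[0,0,0],0],[[0,0,-20],[0,0,0],0],[[0,0,-20],[0,0,0],0],[[0,0,-20],[0,0,0],0],[[0,0,0],[0,0,0],0],[[0,0,0],[0,0,0],0]]}}

```text
clock: 61.85
position: [630.6, -244.3, 271.9]
ee_rot: [0.0, 1.0, 0.001, -0.001]
contact_force: [-0.0, 0.4, -0.4]
gripper_width: 0.4
grasp_force: 0.0
```

```bash
python3 - <<'E'
from h import *
im=get_image("scene");cv2.imwrite("pics/s12.png",im[:,:,::-1])
def topedge(n):
    g=cv2.cvtColor(cv2.imread(n),cv2.COLOR_BGR2LAB).astype(float)[224:250,321,1]
    return 224+np.interp(-135,-g[np.argmax(g<139)-1:],np.arange(len(g))[np.argmax(g<139)-1:]) if False else [int(x) for x in g]
a,b=[cv2.cvtColor(cv2.imread(f"pics/{n}.png"),cv2.COLOR_BGR2LAB).astype(int)[230:248,317:328] for n in("s11","s12")]
print("mean abs change of ram bar, s11->s12",np.abs(a-b).mean().round(2))
E
```

```text
mean abs change of ram bar, s11->s12 0.4
```

The force peaks mid-stroke at about 8 N and then slips, and the ram no longer advances, so the stack is clamped. I'll retreat and do a final numeric check.

Request:
{"op": "send_rows", "data": {"series": [[[20,0,-10],[0,0,0],0],[[40,0,0],[0,0,0],0],[[40,0,0],[0,0,0],0],[[40,0,0],[0,0,0],0],[[40,-30,0],[0,0,0],0],[[30,-45,0],[0,0,0],0],[[0,-45,0],[0,0,0],0],[[0,0,0],[0,0,0],0]]}}

```text
clock: 62.7
position: [421.7, -364.7, 281.3]
ee_rot: [0.003, 1.0, 0.001, -0.002]
contact_force: [0.5, 0.4, -1.0]
gripper_width: -0.0
grasp_force: 0.0
```

```bash
python3 - <<'E'
from h import *
t=top("t13");s=get_image("scene");cv2.imwrite("pics/s13.png",s[:,:,::-1])
t0=cv2.imread("pics/top0.png")[:,:,::-1];s0=cv2.imread("pics/scene0.png")[:,:,::-1]
C=dict(peg=(432,265),gauge=(220,281),jar=(321,175),mallet=(477,262),block=(176,282),square=(192,205),pinkA=(296,324),pinkB=(326,316),lever=(425,210))
for k,(u,v) in C.items():
    a,b=[cv2.Canny(np.ascontiguousarray(i[v-20:v+20,u-25:u+25]),60,160) for i in(t0,t)]
    d,_=cv2.phaseCorrelate(*[cv2.cvtColor(np.ascontiguousarray(i[v-20:v+20,u-25:u+25]),cv2.COLOR_RGB2GRAY).astype(np.float32) for i in(t0,t)]);print(k,np.round(d,2))
# dark post top near expected home spot
u,v=px("top",(622,59,86)).round().astype(int);g=cv2.cvtColor(t,cv2.COLOR_RGB2LAB)[v-9:v+10,u-9:u+10,0]
m=(g<70).astype(np.uint8);k,_,st,ce=cv2.connectedComponentsWithStats(m)
print("post",[(onz("top",(u-9+c[0],v-9+c[1]),86),int(q[4])) for c,q in zip(ce[1:],st[1:]) if q[4]>8])
# colours seen in the scene view down the stack at home
print([ (z,s[tuple(px("scene",(620.4+4.2-20,-50+12,z)).round().astype(int)[::-1])].tolist()) for z in (46,57,67,77,87,98,110)])
to((430,-350,270))
E
```

```text
peg [21.42 -9.82]
gauge [0.09 0.01]
jar [-0.09 -0.03]
mallet [22.7   1.42]
block [0.01 0.01]
square [-0.03  0.05]
pinkA [-0.05 -0.05]
pinkB [0.01 0.17]
lever [ 0.08 -0.5 ]
post [(array([617.8,  57.8,  86. ]), 53)]
[(46, [52, 75, 59]), (57, [36, 69, 50]), (67, [40, 72, 50]), (77, [41, 78, 54]), (87, [53, 97, 69]), (98, [54, 96, 67]), (110, [58, 105, 74])]
t 62.8 pos [ 422.4 -361.9  281.4] w 0.1 gf 0.0 F [0.1 0.1 0.4]
tool shift [-7.6 11.8 11.4] turn [ 0.003 -0.004 -0.003]
```

```bash
python3 - <<'E'
from h import *
I={n:cv2.imread(f"pics/{n}.png")[:,:,::-1] for n in("top0","t3","t6","t8","t13","scene0","s11","s13")}
def post(n,P):
    u,v=px("top",P).round().astype(int);g=cv2.cvtColor(I[n],cv2.COLOR_RGB2LAB)[v-9:v+10,u-9:u+10,0]
    k,_,st,ce=cv2.connectedComponentsWithStats((g<70).astype(np.uint8));return [(onz("top",(u-9+c[0],v-9+c[1]),86),int(q[4])) for c,q in zip(ce[1:],st[1:]) if q[4]>8]
for n in("top0","t3","t6","t8"):print(n,post(n,(618,227,86)))
print("t13",post("t13",(622,59,86)))
def pc(a,b,u,v,r=20):
    f=lambda n:cv2.cvtColor(np.ascontiguousarray(I[n][v-r:v+r,u-r:u+r]),cv2.COLOR_RGB2GRAY).astype(np.float32)
    return np.round(cv2.phaseCorrelate(f(a),f(b))[0],2)
print("peg top0-t3,t6,t8",[pc("top0",n,432,265,14) for n in("t3","t6","t8")],"scene",[pc("scene0",n,213,337) for n in("s11","s13")])
print("mallet",[pc("top0",n,477,262) for n in("t3","t6","t8")],"scene",[pc("scene0",n,160,362,28) for n in("s11","s13")])
E
```

```text
top0 [(array([612.9, 223.8,  86. ]), 55)]
t3 [(array([613. , 224.1,  86. ]), 56)]
t6 [(array([612.9, 223.8,  86. ]), 55)]
t8 [(array([613.2, 224.2,  86. ]), 55)]
t13 [(array([617.8,  57.8,  86. ]), 53)]
peg top0-t3,t6,t8 [array([ 0.11, -0.04]), array([-0.06, -0.03]), array([ 0.06, -0.03])] scene [array([-0.11, -0.49]), array([-0.  , -0.02])]
mallet [array([0.32, 0.01]), array([0.36, 0.05]), array([ 0.3 , -0.05])] scene [array([-0.09,  0.08]), array([-0.2 ,  0.09])]
```

All checks pass: bystanders are unmoved, the carriage is home, the ram is down 24 mm and the lever is up. Handing in.

```bash
python3 -c "
from bench import job_done
print(job_done())"
```

```text
the job is handed in; nothing more can be done
None
```

I built the stack (backing disc, four walnut rounds, brass cap) centred on the plate to about 3 mm, pushed the carriage home, clamped it under the ram and handed the job in with the lever up; the bystanders are unmoved, and I had no direct view of the stack once it was under the crosshead.

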